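# Pack the flask press: find the plate that just fits over the flask

### The arm

A 6-joint arm with a two-finger parallel gripper is mounted at the origin on the work surface. World frame = base frame: x ahead of the robot, y to its left, z up, the work surface at z = 0. Lengths are in m, angles in rad, forces in N, time in s.
With the tool pointing down it reaches from about 0.35 to 0.925 m from the base axis. Payload 6.4 kg.
Tool frame: the origin (TCP) lies at the very end of the fingers, on their centre line; the grasp point (between the pads) lies 19 mm behind it; z points along the fingers, x is the direction in which the jaws open and shut, and the axes are right-handed (so a half turn about z gives the same grasp; the last joint's range is limited). The gripper opens to 85 mm and grips with 20 to 120 N. Pads are 22 mm wide; open, the fingers measure 114 mm over their backs; the gripper's body (76 mm by 85 mm) begins 54 mm behind the grasp point. The pads swing forward as they close: fully open they stand 13 mm farther back than shut.
Start: joints at [-1.383, 0.245, 1.558, -0, 1.339, -0.174], TCP at [0.23, -0.608, 0.231] pointing down, gripper open.
Joint ranges: [-3.13, 3.13], [-1.02, 2.26], [0.13, 2.54], [-0.95, 4.09], [0.21, 2.88], [-2.74, 2.74]. Speed limits (rad/s): [2.57, 2.57, 3.14, 3.14, 3.14, 3.14].

### API

Orientations are given as a unit quaternion [x, y, z, w].
In Python, from rig import observe, read_camera, job_done gives the robot as it stands.
- The arm moves only by the tool move_arm, never from a script. Its argument "commands" is a list that holds one entry, the list of rows, each a list of 7 numbers: the turn, a rotation vector about the tool's x, y, z in degrees, then the shift along the tool's x, y, z in cm, then the closure, from 0 (fully open) to 1 (shut). A call has 1 to 20 rows; each row shifts and turns the commanded pose from where the row before left it, along the tool's axes as they then stand; what a row does not reach is not made up. A row lasts 1/10 s, in which the tool goes at most 50 mm and 8.59 degrees, less where a joint would pass 70% of its speed; a pose out of reach is approached as far as the arm can. A call is refused whole if a number of a shift passes 5 or a number of a turn 8.59, either way. A call with a gripper value outside its range is refused whole. The fingers move at their own pace and stop on an object; "grip_force" is the grip in N (left out, the last holds). Time passes only in rows, so rows that do not move let the fingers close. It gives the time, the measured TCP pose, the force and the opening at its end, in the units of the state.
- observe(): the state, without advancing time (a new reading comes with each control period).
- read_camera(name): name is "scene" or "top"; returns a dict with "pixels" (480x640x3 uint8, red, green, blue), "range_z" (480x640 float32, m along the optical axis (not along the pixel's ray), 0 where there is no reading), "fx", "fy", "cx", "cy" (pixels), "k1" (the pictures are not rectified: a ray, as slopes to the right and down, at radius r is drawn at 1 + k1 r^2 times it, then the intrinsics apply), "extrinsics" (4x4, takes a point from world to camera coordinates). Camera axes: x right, y up, looking along -z (the intrinsics and any distortion apply to the point x, -y, -z); pixel columns grow to the right and rows downward; lengths in m; the calibration is good to about 2 mm. A picture is of the moment at which its call begins.
- job_done(): hands the job in, once; it reports no verdict.
The state is a dict: "time": time; "qpos": joint angles; "joint_velocities": joint speeds; "tau": joint torques, N m; "eef_pos": TCP position; "tool_rot": TCP orientation; "ft_force": force on the tool from outside, world axes, zero at the start; "moment": the same for the moment, N m; "width": finger opening in m.
Only numpy, scipy, OpenCV 4.12 (cv2) and the standard library are available. Lean on these libraries where they do the work, as an engineer would, in place of code of your own. Each camera call takes 0.05 s, during which the arm holds its last target. There are 200 camera calls.

### The job

Find which packing plate just fills the space between the brass flask and the press's top plate: start with the thinnest, sliding it in from the front without forcing, feel the play that is left and work up to the thickest plate that still goes in. Leave that one in the press, lying flat on the flask, square and centred under the top plate, with the other two flat on their rack. Do not disturb the cast, the bottle or the bowl.

Things in the scene. Friction and masses are not known exactly. Their poses are not given: they have to be found in the camera images.
- thin_plate (a point): Thinnest packing plate: flat aluminium slab 100 mm long (x), 50 mm wide (y), 8 mm thick, front (+x) edge rounded half-round over its whole thickness, rear edge with a slanting handle; about 150 g in all. Point: centre of the slab, half-way through its thickness; z up. Starts flat in one of the rack's three bays (which one varies), handle towards the robot.
- thin_handle (a point): Handle of the thinnest plate, a flat steel bar 20 mm wide (y), 12 mm thick, 66 mm long. It rises rearwards from the slab's rear edge, leaning 28 degrees from vertical (direction -0.469, 0, 0.883 in the plate's axes). Point: the place to grip, 22 mm short of its upper end, 69 mm behind the slab's centre and 43 mm above the slab's underside; axes as the plate.
- middle_plate (a point): Middle packing plate: flat aluminium slab 100 mm long (x), 50 mm wide (y), 12 mm thick, front (+x) edge rounded half-round over its whole thickness, rear edge with a slanting handle; about 200 g in all. Point: centre of the slab, half-way through its thickness; z up. Starts flat in one of the rack's three bays (which one varies), handle towards the robot.
- middle_handle (a point): Handle of the middle plate, a flat steel bar 20 mm wide (y), 12 mm thick, 66 mm long. It rises rearwards from the slab's rear edge, leaning 28 degrees from vertical (direction -0.469, 0, 0.883 in the plate's axes). Point: the place to grip, 22 mm short of its upper end, 69 mm behind the slab's centre and 43 mm above the slab's underside; axes as the plate.
- thick_plate (a point): Thickest packing plate: flat aluminium slab 100 mm long (x), 50 mm wide (y), 16 mm thick, front (+x) edge rounded half-round over its whole thickness, rear edge with a slanting handle; about 260 g in all. Point: centre of the slab, half-way through its thickness; z up. Starts flat in one of the rack's three bays (which one varies), handle towards the robot.
- thick_handle (a point): Handle of the thickest plate, a flat steel bar 20 mm wide (y), 12 mm thick, 66 mm long. It rises rearwards from the slab's rear edge, leaning 28 degrees from vertical (direction -0.469, 0, 0.883 in the plate's axes). Point: the place to grip, 22 mm short of its upper end, 69 mm behind the slab's centre and 43 mm above the slab's underside; axes as the plate.
- press_top (a point): Centre of the underside of the press's fixed flat steel top plate (72 mm deep along x, 90 mm wide along y), 145 mm above the bench; x runs into the press from its front, z up. Centred below it stands the flask, held rigidly, flat top 72 x 84 mm. The space between flask and top plate is not known beforehand: 10.5 to 19.5 mm, different each time.
- press: Bench hydraulic flask press, fixed: grey base 170 x 230 x 28 mm, ram with platen and closed brass flask, two 24 mm columns 90 mm to either side (y), grey yoke 50 mm deep from 160 to 205 mm above the bench, top plate under it. On the left (+y) a pump block and lever reach out to 165 mm, 175 mm high. Origin: on the bench below the top plate's centre; open front at -x.
- press_gauge (a point): Round pressure gauge on the front of the yoke, 76 mm across: centre of its face, 46 mm in front (-x) of the top plate's centre and 225 mm above the bench; the top of the press is at 263 mm. It overhangs the plate's handle: a gripper pointing straight down there strikes it; one leaning back 24 to 35 degrees, about in line with the handle, clears it. Axes as the press.
- rack: Plywood rack, fixed: board 130 mm (x) by 262 mm (y) by 12 mm, four ribs 6 mm wide and high along x at y = -128, -42, 42 and 128 mm forming three bays (middles at y = -85, 0, 85 mm). Origin: centre of the underside; the board's upper face is 12 mm higher. Its front (-x) faces the robot.
- cast_center (a point): Bystander: loose plaster dental cast with teeth, 62 x 66 x 42 mm; the point is its middle, 20 mm above its underside.
- flagon_center (a point): Bystander: loose amber bottle with white cap, 60 mm diameter, 130 mm tall; the point is half-way up.
- mixbowl_center (a point): Bystander: loose black rubber mixing bowl, 120 mm diameter, 65 mm high; the point is half-way up.

How it is judged:
By the outcome, as a careful person would: the job done as asked, in the order asked, and still so for the second after the job is handed in, with the robot touching nothing.
It also fails if it takes over 72 s, if anything falls off the work surface, if the arm or the gripper's body presses on something with over 40 N, if the wrist force passes 120 N, or if a joint passes its speed limit or range.

## Working session

There is one attempt and no reset: what is moved stays moved. The work goes in short steps, Python scripts to look and compute and a tool call to move; the robot and the scene stay as the last step left them, time stands still between calls to the robot, and variables do not carry over. Pictures are saved under pics/ and viewed, about 8 in all and at most 12, crops included, and the job is handed in when it is done.

Besides the shell and the picture viewer there is one more tool, called after ">>>" as name(argument=value, ...) on one line, values as JSON. move_arm: Moves the arm, as the interface text tells. Its arguments: {"type":"object","properties":{"commands":{"type":"array","items":{"type":"array","items":{"type":"array","items":{"type":"number"}}}},"grip_force":{"type":"number"}},"required":["commands"]}

```bash
ls; mkdir -p pics; cat > h.py <<'E'
import numpy as np, cv2
from rig import observe, read_camera, job_done
def snap(n):
    c=read_camera(n); np.savez(f'{n}.npz',**{k:np.asarray(v) for k,v in c.items()}); return c
def load(n): return dict(np.load(f'{n}.npz'))
def unproj(c,u,v,z=None):
    xd=(u-c['cx'])/c['fx']; yd=(v-c['cy'])/c['fy']; x,y=xd,yd
    for _ in range(20):
        s=1+c['k1']*(x*x+y*y); x,y=xd/s,yd/s
    d=c['range_z'][int(round(v)),int(round(u))] if z is None else None
    R=c['extrinsics'][:3,:3]; t=c['extrinsics'][:3,3]; o=-R.T@t; r=R.T@np.array([x,-y,-1.])
    if z is not None: d=(z-o[2])/r[2]
    return o+r*d
def proj(c,p):
    q=c['extrinsics'][:3,:3]@np.asarray(p)+c['extrinsics'][:3,3]; x,y=q[0]/-q[2],-q[1]/-q[2]
    s=1+c['k1']*(x*x+y*y); return np.array([c['fx']*x*s+c['cx'],c['fy']*y*s+c['cy']])
def cloud(c):
    V,U=np.mgrid[0:480,0:640]; xd=(U-c['cx'])/c['fx']; yd=(V-c['cy'])/c['fy']; x,y=xd,yd
    for _ in range(20):
        s=1+c['k1']*(x*x+y*y); x,y=xd/s,yd/s
    P=np.stack([x,-y,-np.ones_like(x)],-1)*c['range_z'][...,None]
    return (P-c['extrinsics'][:3,3])@c['extrinsics'][:3,:3]
def save(c,name,crop=None,k=1):
    im=cv2.cvtColor(c['pixels'].astype(np.uint8),cv2.COLOR_RGB2BGR)
    if crop: x0,y0,x1,y1=crop; im=im[y0:y1,x0:x1]
    cv2.imwrite(f'pics/{name}.png',cv2.resize(im,None,fx=k,fy=k,interpolation=cv2.INTER_CUBIC))
E
python3 - <<'E'
from h import *
print(observe())
for n in('scene','top'):
    c=snap(n); save(c,n+'0'); R=c['extrinsics'];print(n,-R[:3,:3].T@R[:3,3],c['fx'],c['k1'],R[:3,:3].round(2).tolist())
E
```

```text
pics
{'time': 0.0, 'qpos': array([-1.38306810e+00,  2.45812722e-01,  1.55903572e+00,  9.12049955e-06,
        1.33870948e+00, -1.74100898e-01]), 'joint_velocities': array([ 1.14602432e-03, -9.46426827e-05, -2.54230625e-03,  7.01827476e-04,
       -7.23640823e-04,  6.91755065e-04]), 'tau': array([ 5.04903255e-04, -4.29506707e+01, -3.26128292e+01, -1.34579791e-04,
        5.39812376e-03,  8.05675484e-06]), 'eef_pos': array([ 0.22998991, -0.60734292,  0.23016953]), 'tool_rot': array([ 8.22794700e-01, -5.68337853e-01, -6.96429798e-04, -6.93235876e-04]), 'ft_force': array([-0.27190316, -0.22772609, -0.01764681]), 'moment': array([-0.00613113, -0.00060012, -0.02114754]), 'width': 0.08560307050359128}
scene [ 1.37400752 -0.89186252  0.98562883] 511.5477228221151 0.03641480506153809 [[0.73, 0.69, 0.02], [-0.4, 0.4, 0.83], [0.56, -0.61, 0.56]]
top [0.33427704 0.01814884 1.66643675] 565.5684058875041 0.03148812297543683 [[-0.03, -1.0, 0.01], [0.99, -0.03, 0.15], [-0.15, 0.01, 0.99]]
```

View pics/scene0.png

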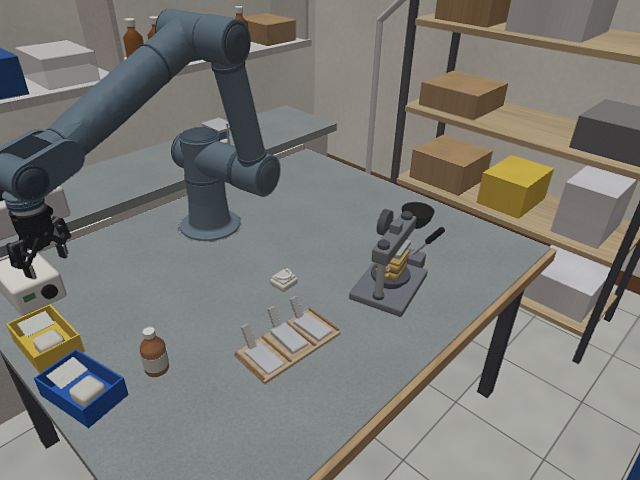

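View pics/top0.png

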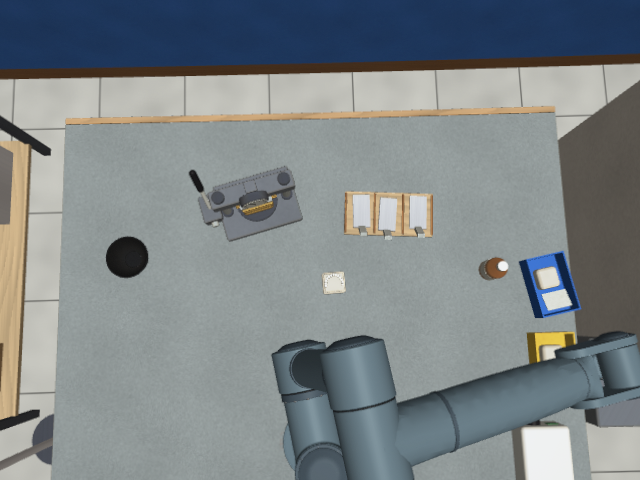

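Scene picture: three plates in the rack, around (290,345), and the press, around (390,270). Top picture: rack at (389,215), press at (258,205), cast at (334,283), bottle at (495,268), bowl at (127,257). Next I'll measure them with the depth data.

```bash
python3 - <<'E'
from h import *
c=load('top'); P=cloud(c)
for n,(u,v) in dict(rack=(389,215),press=(258,205),cast=(334,283),bottle=(500,266),bowl=(127,257)).items(): print(n,unproj(c,u,v).round(3),unproj(c,u,v,0.02).round(3))
# table check
print('table',[P[v,u].round(4).tolist() for u,v in((300,300),(420,150),(200,330))])
for n,(u,v) in dict(a=(361,208),b=(388,213),d=(419,209)).items():
    z=np.median(P[v-8:v+9,u-4:u+5,2]); print(n,z, P[v-8:v+9,u-4:u+5,2].std())
# rack yaw via board corners & plates
def rect(m,z):
    m=m.astype(np.uint8); k,l,s,ce=cv2.connectedComponentsWithStats(m)
    for i in range(1,k):
        if s[i,4]>150:
            v,u=np.nonzero(l==i); q=np.array([unproj(c,a,b,z)[:2] for a,b in zip(u,v)],np.float32)
            print(s[i].tolist(), cv2.minAreaRect(q*1000), (q.mean(0)*1000).round(1))
px=c['pixels'].astype(int); roi=np.zeros((480,640),bool); roi[180:250,335:445]=1
sat=px.max(-1)-px.min(-1)
print('board px',px[233,375],'plate',px[208,361],px[213,388],px[209,419],'table',px[300,300])
rect(roi&(sat<22)&(px.min(-1)>185),.024)
print('rack'); rect(roi&((sat>35)|((px.min(-1)>185))),.014)
# press by depth
Q=P.reshape(-1,3); b=(abs(Q[:,0]-unproj(c,258,205)[0])<.2)&(abs(Q[:,1]-unproj(c,258,205)[1])<.22)
for lo,hi in((.02,.036),(.19,.225),(.225,.29)):
    s=Q[b&(Q[:,2]>lo)&(Q[:,2]<hi)]
    if len(s)>5: print(lo,hi,len(s),cv2.minAreaRect((s[:,:2]*1000).astype(np.float32)),s.mean(0))
save(c,'topcrop',(180,155,450,300),2.9)
s=load('scene'); save(s,'scenecrop',(230,190,460,390),3.4)
E
```

```text
rack [ 0.632 -0.219  0.037] [ 0.635 -0.221  0.02 ]
press [0.639 0.15  0.198] [0.676 0.166 0.02 ]
cast [ 0.438 -0.051  0.031] [ 0.439 -0.052  0.02 ]
bottle [ 0.466 -0.501  0.127] [ 0.475 -0.537  0.02 ]
bowl [0.534 0.553 0.005] [0.532 0.548 0.02 ]
table [[0.3934, 0.0488, -0.0037], [0.8393, -0.3294, -0.0067], [0.3154, 0.3408, -0.0027]]
a 0.023886635076313414 0.004004388140179564
b 0.026947739063950937 0.13218032599915416
d 0.019458286248691843 0.18713964006405517
board px [183 158 120] plate [209 212 218] [208 211 217] [209 213 218] table [150 158 158]
[353, 195, 17, 32, 511] ((650.447021484375, -138.6174774169922), (47.50635528564453, 93.76022338867188), 87.80188751220703) [ 651.8 -139.6]
[410, 196, 17, 33, 521] ((641.5866088867188, -306.8354187011719), (47.4257698059082, 96.31521606445312), 86.96574401855469) [ 643.8 -306.5]
[379, 198, 18, 33, 517] ((638.6693725585938, -216.6781463623047), (48.612701416015625, 95.26856231689453), 83.86026763916016) [ 638.9 -216.9]
rack
[344, 191, 89, 46, 3393] ((640.7886962890625, -219.6432647705078), (260.7249755859375, 129.8255615234375), 86.662353515625) [ 643.5 -220.6]
0.02 0.036 1933 ((575.6412353515625, 137.39292907714844), (419.9091796875, 281.8344421386719), 25.132041931152344) [0.63899981 0.14758264 0.02737645]
0.19 0.225 1383 ((670.7713012695312, 164.57530212402344), (74.06114196777344, 229.86090087890625), 15.022574424743652) [0.67879024 0.16661755 0.20638685]
0.225 0.29 471 ((665.7160034179688, 163.2319793701172), (62.77898406982422, 191.5932159423828), 15.137680053710938) [0.65600414 0.15984372 0.24556741]
```

View pics/topcrop.png

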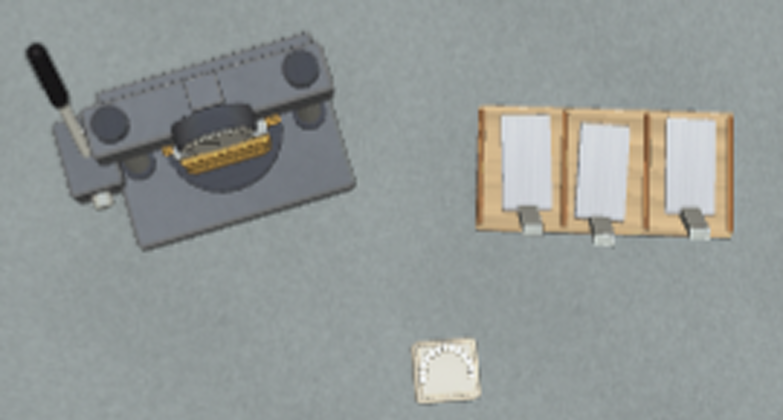

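View pics/scenecrop.png

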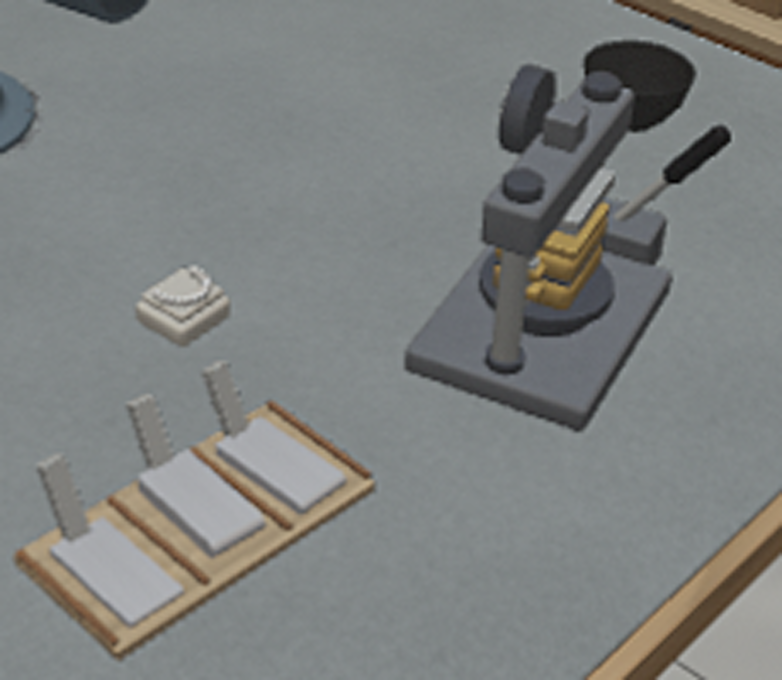

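```bash
python3 - <<'E'
from h import *
cams={n:load(n) for n in('top','scene')}
yr=np.deg2rad(-3.3); rc=np.array([.641,-.2196])
yp=np.deg2rad(15.0); pc=np.array([.671,.1646])
def loc(Q,o,y): 
    R=np.array([[np.cos(y),-np.sin(y)],[np.sin(y),np.cos(y)]]); return np.c_[(Q[:,:2]-o)@R,Q[:,2]]
for n,c in cams.items():
    P=cloud(c); ok=(c['range_z']>0).ravel(); Q=P.reshape(-1,3)[ok]
    L=loc(Q,rc,yr)
    tb=((abs(L[:,0])<.12)&(abs(L[:,1])<.2)&~((abs(L[:,0])<.1)&(abs(L[:,1])<.15)))&(abs(L[:,2])<.03)
    A=np.c_[L[tb][:,:2],np.ones(tb.sum())]; k=np.linalg.lstsq(A,L[tb][:,2],rcond=None)[0]
    z=L[:,2]-np.c_[L[:,:2],np.ones(len(L))]@k
    print(n,'table plane',k.round(4),'res',(L[tb][:,2]-A@k).std().round(4))
    for i,y0 in enumerate((-.085,0,.085)):
        m=(abs(L[:,0]-.005)<.03)&(abs(L[:,1]-y0)<.016)&(abs(z)<.06); print(' bay',y0,m.sum(),np.median(z[m]).round(4),(z[m].std()/np.sqrt(m.sum())).round(5))
        h=(abs(L[:,1]-y0)<.03)&(z>.042)&(z<.12)&(L[:,0]<-.02)&(L[:,0]>-.15)
        if h.sum()>5:
            M=L[h].copy(); M[:,2]=z[h]; print('  handle n',h.sum(),'mean',M.mean(0).round(4),'hi',M[:,2].max().round(3),'y',np.percentile(M[:,1],[3,97]).round(4))
    L=loc(Q,pc,yp)
    for nm,lo,hi in(('base',.018,.036),('yoke',.196,.213),('up',.225,.28)):
        m=(abs(L[:,0])<.16)&(abs(L[:,1])<.135)&(L[:,2]>lo)&(L[:,2]<hi)
        q=L[m]; 
        if len(q)<20: continue
        x=np.percentile(q[:,0],[.5,99.5]);y=np.percentile(q[:,1],[.5,99.5])
        print(nm,len(q),'x',x.round(4),'y',y.round(4),'z',np.median(q[:,2]).round(4))
        print('   rect',cv2.minAreaRect((q[:,:2]*1000).astype(np.float32)))
E
```

```text
top table plane [-0.0018  0.     -0.0008] res 0.004
 bay -0.085 215 0.0202 0.00025
  handle n 66 mean [-0.065 -0.085  0.066] hi 0.08 y [-0.0953 -0.0752]
 bay 0 215 0.028 0.00027
  handle n 61 mean [-0.0738  0.008   0.0665] hi 0.083 y [-0.0018  0.0167]
 bay 0.085 216 0.0244 0.00028
  handle n 58 mean [-0.0646  0.0795  0.0652] hi 0.085 y [0.07   0.0881]
base 1874 x [-0.0743  0.0953] y [-0.1138  0.1257] z 0.0268
   rect ((10.584739685058594, 9.744071960449219), (171.5384979248047, 248.7711181640625), 0.16212525963783264)
yoke 1069 x [-0.036   0.0362] y [-0.1136  0.1128] z 0.2037
   rect ((-0.35706329345703125, -0.23626708984375), (73.7457504272461, 228.60267639160156), 0.17341116070747375)
up 471 x [-0.0367  0.0247] y [-0.0788  0.0375] z 0.2453
   rect ((-5.45806884765625, 0.0461883544921875), (62.77897262573242, 191.59317016601562), 0.13769538700580597)
scene table plane [-0.0007  0.0037  0.0006] res 0.0021
 bay -0.085 216 0.0211 0.00013
  handle n 145 mean [-0.0561 -0.0867  0.0607] hi 0.079 y [-0.0955 -0.0758]
 bay 0 195 0.0288 0.00014
  handle n 129 mean [-0.065   0.0067  0.0604] hi 0.08 y [-0.0024  0.0174]
 bay 0.085 173 0.0244 0.00017
  handle n 117 mean [-0.0575  0.0771  0.0607] hi 0.08 y [0.0683 0.0891]
base 1629 x [-0.0666  0.1004] y [-0.1184  0.1132] z 0.0287
   rect ((16.7235107421875, 6.509788513183594), (254.77601623535156, 171.17787170410156), 89.66024780273438)
yoke 598 x [-0.0244  0.0417] y [-0.1185  0.1066] z 0.2055
   rect ((7.4467620849609375, -5.2594451904296875), (230.9168243408203, 68.8582534790039), 89.96194458007812)
up 321 x [-0.0307  0.0308] y [-0.0403  0.0352] z 0.2397
   rect ((7.512628555297852, 24.07501220703125), (138.95724487304688, 61.26945495605469), 79.52433013916016)
```

```bash
python3 - <<'E'
from h import *
t=load('top'); s=load('scene')
T=lambda x,y,z: unproj(t,180+x/2.9-.33,155+y/2.9-.33,z)[:2]
S=lambda x,y,z: unproj(s,230+x/3.4-.35,190+y/3.4-.35,z)[:2]
def show(n,a):
    a=np.array(a)*1000; print(n,a.round(0).tolist(),'edges ang',[round(float(np.degrees(np.arctan2(*(a[i+1]-a[i])[::-1]))),1) for i in range(len(a)-1)],'len',[round(float(np.linalg.norm(a[i+1]-a[i]))) for i in range(len(a)-1)])
show('T base FL,FR,BR?',[T(143,250,.028),T(356,187,.028)])
show('S base FR,BR,BL',[S(405,355,.028),S(583,422,.028),S(671,270,.028)])
show('T yoke FL,FR,BR,BL',[T(97,160,.205),T(334,92,.205),T(311,32,.205),T(98,95,.205)])
show('S yoke FR,BR,BL',[S(483,208,.205),S(536,220,.205),S(633,92,.205)])
show('T rack FL FR BR BL',[T(475,230,.012),T(733,238,.012),T(734,113,.018),T(478,105,.018)])
show('S rack FL? ',[S(268,403,.018),S(18,555,.018),S(120,655,.012),S(374,485,.012)])
E
```

```text
T base FL,FR,BR? [[570.0, 251.0], [628.0, 35.0]] edges ang [-74.8] len [224]
S base FR,BR,BL [[641.0, 29.0], [803.0, 67.0], [736.0, 298.0]] edges ang [13.2, 106.3] len [166, 241]
T yoke FL,FR,BR,BL [[628.0, 267.0], [685.0, 51.0], [742.0, 71.0], [688.0, 266.0]] edges ang [-75.1, 19.1, 105.5] len [223, 60, 202]
S yoke FR,BR,BL [[700.0, 42.0], [740.0, 59.0], [680.0, 279.0]] edges ang [22.4, 105.3] len [43, 228]
T rack FL FR BR BL [[583.0, -85.0], [568.0, -348.0], [697.0, -355.0], [712.0, -92.0]] edges ang [-93.4, -3.3, 86.6] len [263, 129, 263]
S rack FL?  [[593.0, -91.0], [581.0, -348.0], [705.0, -355.0], [719.0, -97.0]] edges ang [-92.7, -3.3, 86.9] len [257, 124, 258]
```

```bash
cat >> h.py <<'E'
from scipy.spatial.transform import Rotation as Ro
def plan(grip,yaw,lean=28,back=0,n=None):
    """rows to bring the grasp point to grip (m) with plate yaw, lean (deg), pulled back along the tool (m)"""
    o=observe(); R0=Ro.from_quat(o['tool_rot']); y=np.deg2rad(yaw); l=np.deg2rad(lean)
    f=np.array([np.cos(y),np.sin(y),0]); z=np.sin(l)*f-np.cos(l)*np.array([0,0,1.]); x=np.array([np.sin(y),-np.cos(y),0])
    R1=Ro.from_matrix(np.c_[x,np.cross(z,x),z]); t=np.asarray(grip)+z*(.019-back)
    rv=np.degrees((R0.inv()*R1).as_rotvec()); d=R1.inv().apply(t-o['eef_pos'])*100
    print('turn',rv.round(2),'|',np.linalg.norm(rv).round(1),' shift(after turn) cm',d.round(2),np.linalg.norm(d).round(2),'tcp tgt',t.round(4))
def state():
    o=observe(); R=Ro.from_quat(o['tool_rot']).as_matrix(); z=R[:,2]
    print('t %.1f'%o['time'],'tcp',o['eef_pos'].round(4),'grip',(o['eef_pos']-.019*z).round(4),'yaw %.2f lean %.2f'%(np.degrees(np.arctan2(R[0,0],-R[1,0])),np.degrees(np.arctan2(np.hypot(z[0],z[1]),-z[2]))),'F',o['ft_force'].round(2),'M',o['moment'].round(2),'w %.4f'%o['width'],'q',o['qpos'].round(2))
E
python3 -c "
from h import *
state(); plan((.577,-.305,.055),-3.0,28,.09)"
```

```text
t 0.1 tcp [ 0.23   -0.6074  0.2303] grip [ 0.23   -0.6075  0.2493] yaw 20.73 lean 0.10 F [1.07 0.55 0.03] M [ 0.   -0.05 -0.04] w 0.0852 q [-1.38  0.25  1.56  0.    1.34 -0.17]
turn [27.6   5.9  23.23] | 36.6  shift(after turn) cm [-32.02 -20.97  23.9 ] 45.12 tcp tgt [ 0.5437 -0.3033  0.1177]
```

>>> move_arm(commands=[[[5.52,1.18,4.65,0,0,0,0],[5.52,1.18,4.65,0,0,0,0],[5.52,1.18,4.65,0,0,0,0],[5.52,1.18,4.65,0,0,0,0],[5.52,1.18,4.65,0,0,0,0],[0,0,0,-2.67,-1.75,1.99,0],[0,0,0,-2.67,-1.75,1.99,0],[0,0,0,-2.67,-1.75,1.99,0],[0,0,0,-2.67,-1.75,1.99,0],[0,0,0,-2.67,-1.75,1.99,0],[0,0,0,-2.67,-1.75,1.99,0],[0,0,0,-2.67,-1.75,1.99,0],[0,0,0,-2.67,-1.75,1.99,0],[0,0,0,-2.67,-1.75,1.99,0],[0,0,0,-2.67,-1.75,1.99,0],[0,0,0,-2.67,-1.75,1.99,0],[0,0,0,-2.67,-1.75,1.99,0],[0,0,0,0,0,0,0]]], grip_force=30)

```text
time: 1.9
eef_pos: [0.5451, -0.2995, 0.1164]
tool_rot: [-0.67, 0.703, -0.174, 0.167]
ft_force: [1.0, -0.5, -0.3]
width: 0.0854
```

```bash
python3 - <<'E'
from h import *
state(); plan((.577,-.305,.055),-3.0,28,0)
a=snap('scene'); b=snap('top'); 
o=observe(); R=Ro.from_quat(o['tool_rot']).as_matrix()
for n,c in(('scene',a),('top',b)):
    im=cv2.cvtColor(c['pixels'].astype(np.uint8),cv2.COLOR_RGB2BGR)
    u0,v0=proj(c,o['eef_pos']).round().astype(int)
    x0,y0=u0-50,v0-38; crop=cv2.resize(im[y0:y0+75,x0:x0+100],None,fx=4,fy=4,interpolation=cv2.INTER_CUBIC)
    for q,col in((o['eef_pos'],(0,0,255)),((.577,-.305,.055),(0,255,0))):
        p=((proj(c,q)-[x0,y0]+.5)*4).astype(int); cv2.drawMarker(crop,tuple(map(int,p)),col,0,14,1)
    locals()['crop_'+n]=crop
cv2.imwrite('pics/hov.png',np.hstack([crop_scene,crop_top]))
E
```

```text
t 1.9 tcp [ 0.5451 -0.2995  0.1164] grip [ 0.5362 -0.2991  0.1332] yaw -2.72 lean 27.87 F [ 1.03 -0.54 -0.27] M [0.02 0.21 0.02] w 0.0854 q [-0.82  0.12  1.99  0.51  0.74  0.47]
turn [0.14 0.22 0.2 ] | 0.3  shift(after turn) cm [0.38 0.04 8.83] 8.84 tcp tgt [ 0.5859 -0.3055  0.0382]
```

View pics/hov.png

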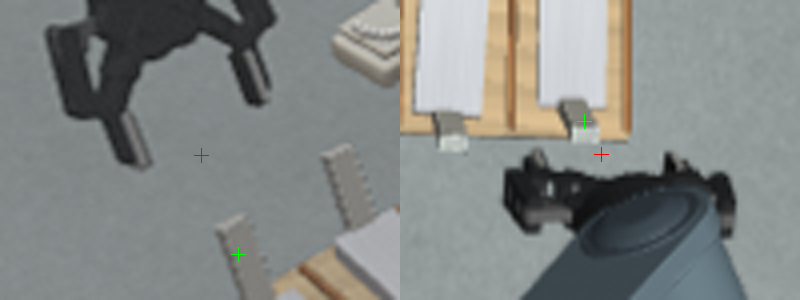

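Scene half: the open fingertips are at (140,165) and (262,100), and the thin plate's handle lies under the green mark at (238,254). Top half: the handle is at (582,124), within a few mm of the target mark. So I'll go down and grip.

>>> move_arm(commands=[[[0.14,0.22,0.2,0.38,0.04,2.0,0],[0,0,0,0,0,2.0,0],[0,0,0,0,0,2.0,0],[0,0,0,0,0,2.0,0],[0,0,0,0,0,0.8,0],[0,0,0,0,0,0,0],[0,0,0,0,0,0,1],[0,0,0,0,0,0,1],[0,0,0,0,0,0,1],[0,0,0,0,0,0,1],[0,0,0,0,0,0,1],[0,0,0,0,0,0,1],[0,0,0,0,0,0,1],[0,0,0,0,0,0,1]]], grip_force=30)

```text
time: 3.4
eef_pos: [0.5853, -0.31, 0.0417]
tool_rot: [-0.666, 0.705, -0.178, 0.166]
ft_force: [-2.9, 2.2, 5.1]
width: 0.0198
```

```bash
python3 - <<'E'
from h import *
state()
a=snap('scene'); b=snap('top'); 
def crop(c,q,q2):
    im=cv2.cvtColor(c['pixels'].astype(np.uint8),cv2.COLOR_RGB2BGR)
    u0,v0=proj(c,q).round().astype(int); x0,y0=u0-50,v0-38
    k=cv2.resize(im[y0:y0+75,x0:x0+100],None,fx=4,fy=4,interpolation=cv2.INTER_CUBIC)
    for p in q2:
        p=((proj(c,p)-[x0,y0]+.5)*4).astype(int); cv2.drawMarker(k,tuple(map(int,p)),(0,0,255),0,14,1)
    return k
o=observe(); cv2.imwrite('pics/grip.png',np.hstack([crop(a,o['eef_pos'],[o['eef_pos']]),crop(b,o['eef_pos'],[o['eef_pos']])]))
E
```

```text
t 3.4 tcp [ 0.5853 -0.31    0.0417] grip [ 0.5764 -0.3094  0.0585] yaw -3.27 lean 28.21 F [-2.89  2.21  5.12] M [0.6  0.16 0.34] w 0.0198 q [-0.78  0.33  1.9   0.58  0.6   0.41]
```

View pics/grip.png

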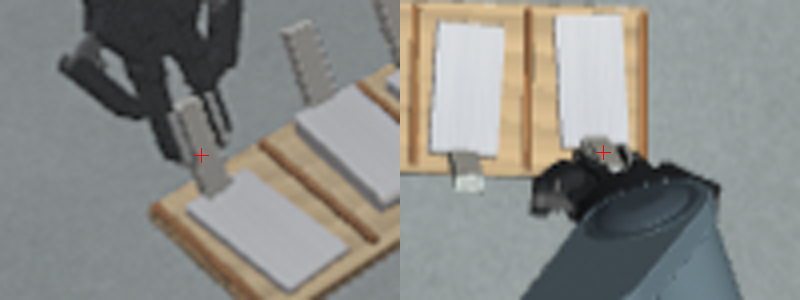

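Both halves show the jaws closed on the thin plate's handle. The slab is centred at (592,82) in the top half and (266,229) in the scene half. I'll use it to check camera bias against the arm.

```bash
python3 - <<'E'
from h import *
t=load('top'); s=load('scene'); o=observe(); e=o['eef_pos']
def back(c,pts,off,z):
    u0,v0=proj(c,e).round().astype(int); 
    return np.array([unproj(c,u0-50+(x-off)/4-.4,v0-38+y/4-.4,z)[:2] for x,y in pts])
a=back(t,[(557,15),(620,15),(628,150),(565,147)],400,.020); b=back(s,[(188,208),(233,172),(347,245),(296,290)],0,.020)
print('top',a.mean(0).round(4),a.round(3).tolist()); print('scene',b.mean(0).round(4),b.round(3).tolist())
# colour-mask refinement in top
for n,c in(('top',t),('scene',s)):
    px=c['pixels'].astype(int); sat=px.max(-1)-px.min(-1); m=((sat<22)&(px.min(-1)>170)).astype(np.uint8)
    k,l,st,ce=cv2.connectedComponentsWithStats(m)
    for i in range(1,k):
        if 250<st[i,4]<1500:
            v,u=np.nonzero(l==i); q=np.array([unproj(c,x,y,.022)[:2] for x,y in zip(u,v)],np.float32)
            r=cv2.minAreaRect(q*1000)
            if 35<min(r[1])<65 and 80<max(r[1])<125: print(n,st[i].tolist(),np.round(r[0],1),np.round(r[1],1),round(r[2],1))
E
```

```text
top [ 0.6419 -0.3096] [[0.693, -0.286], [0.692, -0.333], [0.59, -0.333], [0.593, -0.287]]
scene [ 0.6459 -0.3098] [[0.598, -0.333], [0.594, -0.292], [0.694, -0.283], [0.699, -0.331]]
top [353, 195, 17, 32, 533] [ 650.8 -138.8] [47.6 93.9] 87.8
top [379, 197, 18, 34, 537] [ 639.3 -216.6] [49.1 96.8] 83.9
top [410, 196, 18, 33, 522] [ 642.1 -308.7] [96.6 48.9] 0.1
scene [294, 318, 36, 20, 312] [ 651.5 -136. ] [47.3 96.5] 88.8
scene [272, 323, 35, 27, 364] [ 637.  -210.5] [47.  95.5] 83.8
scene [244, 345, 39, 27, 406] [ 646.9 -309.3] [46.7 96.5] 89.3
```

>>> move_arm(commands=[[[0,0,0,0,-0.6,-1.0,1],[0,0,0,0,-0.8,-1.6,1],[0,0,0,0,-0.8,-1.6,1],[0,0,0,0,0,0,1],[0,0,0,0,0,0,1],[0,0,0,0,0,0,1]]], grip_force=60)

```text
time: 4.1
eef_pos: [0.5839, -0.3094, 0.0869]
tool_rot: [-0.666, 0.705, -0.177, 0.166]
ft_force: [-0.6, 0.2, -1.7]
width: 0.0191
```

```bash
python3 - <<'E'
from h import *
state()
E
```

```text
t 4.1 tcp [ 0.5839 -0.3094  0.0869] grip [ 0.575  -0.3088  0.1037] yaw -3.29 lean 28.07 F [-0.61  0.24 -1.7 ] M [0.01 0.44 0.03] w 0.0191 q [-0.78  0.25  1.9   0.52  0.67  0.49]
```

```bash
python3 - <<'E'
from h import *
plan((.575,-.3088,.1925),-3.3,28)
plan((.510,.1186,.1925),15.1,28)
E
```

```text
turn [-0.07 -0.1   0.06] | 0.1  shift(after turn) cm [-0.01 -4.17 -7.84] 8.88 tcp tgt [ 0.5839 -0.3093  0.1757]
turn [ -0.05  -8.75 -16.18] | 18.4  shift(after turn) cm [-43.25  -8.5   -5.54] 44.42 tcp tgt [0.5186 0.1209 0.1757]
```

>>> move_arm(commands=[[[0,0,0,0,-1.04,-1.96,1],[0,0,0,0,-1.04,-1.96,1],[0,0,0,0,-1.04,-1.96,1],[0,0,0,0,-1.04,-1.96,1],[-0.02,-2.92,-5.39,0,0,0,1],[-0.02,-2.92,-5.39,0,0,0,1],[-0.02,-2.92,-5.39,0,0,0,1],[0,0,0,-3.6,-0.36,0.19,1],[0,0,0,-3.6,-0.36,0.19,1],[0,0,0,-3.6,-0.36,0.19,1],[0,0,0,-3.6,-0.36,0.19,1],[0,0,0,-3.6,-0.36,0.19,1],[0,0,0,-3.6,-0.36,0.19,1],[0,0,0,-3.6,-0.36,0.19,1],[0,0,0,-3.6,-0.36,0.19,1],[0,0,0,-3.6,-0.36,0.19,1],[0,0,0,-3.6,-0.36,0.19,1],[0,0,0,-3.6,-0.36,0.19,1],[0,0,0,-3.6,-0.36,0.19,1]]])

```text
time: 6.0
eef_pos: [0.5178, 0.1215, 0.1753]
tool_rot: [0.77, -0.59, 0.147, -0.192]
ft_force: [0.2, -0.9, -1.0]
width: 0.0194
```

>>> move_arm(commands=[[[0,0,0,0,0,0,1],[0,0,0,0,0,0,1],[0,0,0,0,0,0,1]]])

```text
time: 6.3
eef_pos: [0.5188, 0.1195, 0.1759]
tool_rot: [0.77, -0.59, 0.148, -0.192]
ft_force: [0.9, -0.4, -1.1]
width: 0.0192
```

```bash
cat >> h.py <<'E'
def crop2(name,ctr,marks,w=100,hgt=75,k=4):
    out=[]
    for n in('scene','top'):
        c=snap(n); im=cv2.cvtColor(c['pixels'].astype(np.uint8),cv2.COLOR_RGB2BGR)
        u0,v0=proj(c,ctr).round().astype(int); x0,y0=u0-w//2,v0-hgt//2
        q=cv2.resize(im[y0:y0+hgt,x0:x0+w],None,fx=k,fy=k,interpolation=cv2.INTER_CUBIC)
        for p in marks:
            p=((proj(c,p)-[x0,y0]+.5)*k).astype(int); cv2.drawMarker(q,tuple(map(int,p)),(0,0,255),0,10,1)
        print(n,'crop origin',x0,y0,'k',k); out.append(q)
    cv2.imwrite(f'pics/{name}.png',np.hstack(out))
E
python3 - <<'E'
from h import *
state()
a=np.deg2rad(15.1); R=np.array([[np.cos(a),-np.sin(a)],[np.sin(a),np.cos(a)]]); pc=np.array([.686,.166])
L=lambda x,y,z: np.r_[pc+R@[x,y],z]
crop2('front',L(-.06,0,.14),[L(-.036,-.045,.145),L(.085,-.115,.028),L(-.085,-.115,.028),L(-.085,.115,.028),L(-.025,-.115,.205),L(.025,-.115,.205),L(.025,.115,.205)],100,120,4)
E
```

```text
t 6.3 tcp [0.5188 0.1195 0.1759] grip [0.5102 0.1172 0.1927] yaw 15.04 lean 27.99 F [ 0.87 -0.37 -1.12] M [-0.09  0.42  0.02] w 0.0192 q [-0.06 -0.24  2.21  0.23  0.72  1.11]
scene crop origin 324 185 k 4
top crop origin 210 153 k 4
```

View pics/front.png

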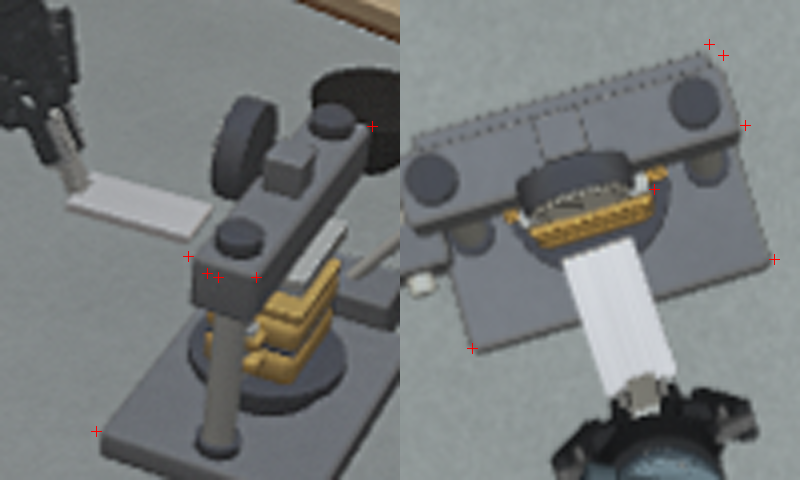

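Scene half: the plate is level in front of the press, with its front right corner at (190,240) and the model marks within a few pixels of the base and yoke corners. Top half: slab corners are at (563,262), (633,238), (677,375) and (607,400), which is turned about 2° more than the press.

```bash
python3 - <<'E'
from h import *
a=np.deg2rad(15.1); R=np.array([[np.cos(a),-np.sin(a)],[np.sin(a),np.cos(a)]]); pc=np.array([.686,.166])
for n,off,o,pts,z in(('top',400,(210,153),[(563,262),(633,238),(677,375),(607,400)],.154),('scene',0,(324,185),[(190,237),(212,205),(90,173),(68,203)],.154)):
    c=load(n); w=np.array([unproj(c,o[0]+(x-off)/4-.4,o[1]+y/4-.4,z)[:2] for x,y in pts])
    l=(w-pc)@R*1000; print(n,l.round(1).tolist(),'ctr',l.mean(0).round(1)); d=l[0]+l[1]-l[2]-l[3]; d2=(l[1]-l[0]+l[2]-l[3]); print(' ang',np.degrees(np.arctan2(d[1],d[0])).round(1),np.degrees(np.arctan2(d2[1],d2[0])).round(1))
    for nm,p in (('base FR',(770,262)),('base FL',(478,350))) if n=='top' else (('base FR',(103,432)),):
        print(nm,((unproj(c,o[0]+(p[0]-off)/4-.4,o[1]+p[1]/4-.4,.028)[:2]-pc)@R*1000).round(1))
    px=c['pixels'].astype(int); sat=px.max(-1)-px.min(-1); m=((sat<22)&(px.min(-1)>170)).astype(np.uint8)
    k,lb,st,ce=cv2.connectedComponentsWithStats(m)
    for i in range(1,k):
        if 250<st[i,4]<1500:
            v,u=np.nonzero(lb==i); q=np.array([unproj(c,x,y,z)[:2] for x,y in zip(u,v)],np.float32); r=cv2.minAreaRect(q*1000)
            if r[0][1]>0: print('  mask',(((np.array(r[0])/1000-pc)@R)*1000).round(1),np.round(r[1],1),round(r[2],1))
print('grip local',((observe()['eef_pos'][:2]-.019*Ro.from_quat(observe()['tool_rot']).as_matrix()[:2,2]-pc)@R*1000).round(1))
E
```

```text
top [[-68.6, 27.8], [-66.3, -22.2], [-165.0, -24.6], [-167.8, 25.2]] ctr [-116.9    1.6]
 ang 1.5 -87.1
base FR [ -86.5 -111.2]
base FL [-87.9 111.5]
  mask [442.7 581.6] [117.1  32.5] 2.3
  mask [-115.7    1.6] [97.2 50.3] 17.3
  mask [-518.4  738.5] [123.5  56.8] 87.5
scene [[-61.1, -20.1], [-64.3, 28.3], [-164.0, 23.2], [-159.6, -23.6]] ctr [-112.2    1.9]
 ang 2.5 94.5
base FR [ -80.2 -113.3]
  mask [-2696.3  1014.1] [363.8 326.6] 0.4
  mask [-1996.5  1157.6] [392.1 584.4] 0.5
  mask [-2126.3   543.7] [320.1 613.1] 0.1
  mask [494.7 780. ] [170.9 198.6] 0.2
grip local [-182.3   -1.8]
```

```bash
cat >> h.py <<'E'
PA=np.deg2rad(15.1); PR=np.array([[np.cos(PA),-np.sin(PA)],[np.sin(PA),np.cos(PA)]]); PC=np.array([.686,.166])
def L(x,y,z): return np.r_[PC+PR@[x,y],z]
def lstate():
    o=observe(); z=Ro.from_quat(o['tool_rot']).as_matrix()[:,2]; g=o['eef_pos']-.019*z
    print('press-local grip mm',((g[:2]-PC)@PR*1000).round(1),'z',(g[2]*1000).round(2),'F local',np.r_[o['ft_force'][:2]@PR,o['ft_force'][2]].round(1)); state()
E
python3 - <<'E'
from h import *
plan(L(-.1823,-.0008,.1825),12.9,28)
y=np.deg2rad(12.9);l=np.deg2rad(28);f=np.array([np.cos(y),np.sin(y),0]); z=np.sin(l)*f-np.cos(l)*np.array([0,0,1.]); x=np.array([np.sin(y),-np.cos(y),0]); M=np.c_[x,np.cross(z,x),z].T
for n,v in(('fwd',np.r_[PR@[1,0],0]),('left',np.r_[PR@[0,1],0]),('up',[0,0,1.])): print(n,(M@v).round(4))
E
```

```text
turn [-0.03  0.91  1.88] | 2.1  shift(after turn) cm [-0.07  0.5   0.92] 1.05 tcp tgt [0.5189 0.1197 0.1657]
fwd [-0.0384 -0.8823  0.4691]
left [-0.9993  0.0339 -0.018 ]
up [ 0.     -0.4695 -0.8829]
```

>>> move_arm(commands=[[[-0.03,0.91,1.88,-0.07,0.5,0.92,1],[0,0,0,-0.04,-0.88,0.47,1],[0,0,0,-0.04,-0.88,0.47,1],[0,0,0,0,0,0,1],[0,0,0,0,0,0,1],[0,0,0,0,0,0,1]]])

```text
time: 7.0
eef_pos: [0.538, 0.1259, 0.1661]
tool_rot: [0.759, -0.604, 0.151, -0.189]
ft_force: [-0.2, 0.5, -2.4]
width: 0.0193
```

```bash
python3 -c "
from h import *
lstate()"
```

```text
press-local grip mm [-162.2    0.2] z 182.92 F local [-0.1  0.5 -2.4]
t 7.0 tcp [0.538  0.1259 0.1661] grip [0.5293 0.1239 0.1829] yaw 13.01 lean 28.03 F [-0.24  0.45 -2.45] M [-0.1   0.4   0.02] w 0.0193 q [-0.03 -0.17  2.17  0.19  0.68  1.19]
```

>>> move_arm(commands=[[[0,0,0,-0.01,-0.26,0.14,1],[0,0,0,-0.01,-0.26,0.14,1],[0,0,0,-0.01,-0.26,0.14,1],[0,0,0,-0.01,-0.26,0.14,1],[0,0,0,0,0,0,1]]])

```text
time: 7.5
eef_pos: [0.5498, 0.1292, 0.1661]
tool_rot: [0.759, -0.604, 0.151, -0.19]
ft_force: [-0.3, 0.2, -1.5]
width: 0.0194
```

>>> move_arm(commands=[[[0,0,0,-0.01,-0.26,0.14,1],[0,0,0,-0.01,-0.26,0.14,1],[0,0,0,-0.01,-0.26,0.14,1],[0,0,0,0,0,0,1]]])

```text
time: 7.9
eef_pos: [0.5583, 0.1314, 0.1661]
tool_rot: [0.759, -0.604, 0.151, -0.19]
ft_force: [-1.1, 0.3, -1.6]
width: 0.0191
```

```bash
python3 -c "
from h import *
lstate()"
```

```text
press-local grip mm [-141.2    0.2] z 182.85 F local [-1.   0.6 -1.6]
t 7.9 tcp [0.5583 0.1314 0.1661] grip [0.5496 0.1294 0.1828] yaw 13.01 lean 28.04 F [-1.09  0.34 -1.6 ] M [-0.11  0.37 -0.03] w 0.0191 q [-0.02 -0.11  2.12  0.19  0.67  1.21]
```

>>> move_arm(commands=[[[0,0,0,-0.02,-0.44,0.235,1],[0,0,0,-0.02,-0.44,0.235,1],[0,0,0,-0.02,-0.44,0.235,1],[0,0,0,-0.02,-0.44,0.235,1],[0,0,0,-0.02,-0.44,0.235,1],[0,0,0,0,0,0,1]]])

```text
time: 8.5
eef_pos: [0.5827, 0.1381, 0.1661]
tool_rot: [0.759, -0.604, 0.151, -0.19]
ft_force: [0.7, -0.9, -1.3]
width: 0.0193
```

>>> move_arm(commands=[[[0,0,0,-0.02,-0.44,0.235,1],[0,0,0,-0.02,-0.44,0.235,1],[0,0,0,-0.02,-0.44,0.235,1],[0,0,0,-0.02,-0.44,0.235,1],[0,0,0,-0.02,-0.44,0.235,1],[0,0,0,-0.02,-0.44,0.235,1],[0,0,0,0,0,0,1],[0,0,0,0,0,0,1]]])

```text
time: 9.3
eef_pos: [0.6109, 0.1459, 0.1657]
tool_rot: [0.759, -0.604, 0.151, -0.189]
ft_force: [-0.3, 0.3, -2.0]
width: 0.019
```

```bash
python3 -c "
from h import *
lstate()"
```

```text
press-local grip mm [-86.7   0.5] z 182.52 F local [-0.2  0.4 -2. ]
t 9.3 tcp [0.6109 0.1459 0.1657] grip [0.6022 0.1439 0.1825] yaw 13.01 lean 28.01 F [-0.31  0.29 -2.04] M [-0.07  0.38 -0.01] w 0.0190 q [0.01 0.02 1.99 0.16 0.66 1.25]
```

>>> move_arm(commands=[[[0,0,0,0,-0.0235,-0.0441,1],[0,0,0,0,-0.0235,-0.0441,1],[0,0,0,0,0,0,1]]])

```text
time: 9.6
eef_pos: [0.6107, 0.1458, 0.1667]
tool_rot: [0.759, -0.604, 0.151, -0.189]
ft_force: [-0.5, 0.8, -1.7]
width: 0.0193
```

>>> move_arm(commands=[[[0,0,0,0,-0.0235,-0.0441,1],[0,0,0,0,-0.0235,-0.0441,1],[0,0,0,0,0,0,1]]])

```text
time: 9.9
eef_pos: [0.6104, 0.1458, 0.1671]
tool_rot: [0.759, -0.604, 0.15, -0.189]
ft_force: [1.4, -0.4, -5.4]
width: 0.019
```

>>> move_arm(commands=[[[0,0,0,0,-0.0235,-0.0441,1],[0,0,0,0,-0.0235,-0.0441,1],[0,0,0,0,0,0,1]]])

```text
time: 10.2
eef_pos: [0.6101, 0.1458, 0.1675]
tool_rot: [0.76, -0.604, 0.15, -0.189]
ft_force: [3.8, -0.2, -11.2]
width: 0.0191
```

>>> move_arm(commands=[[[0,0,0,0,0.047,0.0883,1],[0,0,0,0,0.047,0.0883,1],[0,0,0,0,0.047,0.0883,1],[0,0,0,0,0,0,1]]])

```text
time: 10.6
eef_pos: [0.6115, 0.146, 0.1669]
tool_rot: [0.759, -0.604, 0.152, -0.19]
ft_force: [-0.3, 1.0, -3.4]
width: 0.0192
```

>>> move_arm(commands=[[[0,0,0,0,0.047,0.0883,1],[0,0,0,0,0,0,1]]])

```text
time: 10.8
eef_pos: [0.6119, 0.1458, 0.1662]
tool_rot: [0.759, -0.604, 0.152, -0.19]
ft_force: [0.3, 0.1, -0.9]
width: 0.0194
```

>>> move_arm(commands=[[[0,0,0,0,0.047,0.0883,1],[0,0,0,0,0,0,1]]])

```text
time: 11.0
eef_pos: [0.6113, 0.1458, 0.1643]
tool_rot: [0.759, -0.604, 0.151, -0.19]
ft_force: [-0.3, -0.6, -1.5]
width: 0.0186
```

>>> move_arm(commands=[[[0,0,0,0,0.047,0.0883,1],[0,0,0,0,0,0,1]]])

```text
time: 11.2
eef_pos: [0.6109, 0.1458, 0.1628]
tool_rot: [0.759, -0.604, 0.151, -0.189]
ft_force: [0.5, 0.3, -0.7]
width: 0.019
```

>>> move_arm(commands=[[[0,0,0,0,0,0,1],[0,0,0,0,0.047,0.0883,1],[0,0,0,0,0,0,1]]])

```text
time: 11.5
eef_pos: [0.6108, 0.1459, 0.1617]
tool_rot: [0.759, -0.604, 0.151, -0.189]
ft_force: [-0.1, 0.8, -1.4]
width: 0.0191
```

>>> move_arm(commands=[[[0,0,0,0,0.047,0.0883,1],[0,0,0,0,0,0,1]]])

```text
time: 11.7
eef_pos: [0.6108, 0.1459, 0.1607]
tool_rot: [0.759, -0.604, 0.151, -0.189]
ft_force: [-0.2, -0.2, -1.4]
width: 0.0191
```

>>> move_arm(commands=[[[0,0,0,0,0.047,0.0883,1],[0,0,0,0,0,0,1]]])

```text
time: 11.9
eef_pos: [0.6108, 0.1458, 0.1597]
tool_rot: [0.759, -0.604, 0.151, -0.189]
ft_force: [0.6, 0.2, -1.7]
width: 0.019
```

>>> move_arm(commands=[[[0,0,0,0,0.047,0.0883,1],[0,0,0,0,0,0,1]]])

```text
time: 12.1
eef_pos: [0.6108, 0.1459, 0.1587]
tool_rot: [0.759, -0.604, 0.151, -0.189]
ft_force: [0.2, -0.4, -1.6]
width: 0.0194
```

>>> move_arm(commands=[[[0,0,0,0,0.047,0.0883,1],[0,0,0,0,0,0,1]]])

```text
time: 12.3
eef_pos: [0.611, 0.1458, 0.1579]
tool_rot: [0.759, -0.604, 0.151, -0.19]
ft_force: [-0.9, -0.1, -0.7]
width: 0.0191
```

>>> move_arm(commands=[[[0,0,0,0,0.047,0.0883,1],[0,0,0,0,0,0,1]]])

```text
time: 12.5
eef_pos: [0.6114, 0.1459, 0.1575]
tool_rot: [0.759, -0.604, 0.151, -0.19]
ft_force: [-1.0, -0.2, 1.1]
width: 0.019
```

>>> move_arm(commands=[[[0,0,0,0,0.047,0.0883,1],[0,0,0,0,0,0,1]]])

```text
time: 12.7
eef_pos: [0.6118, 0.1459, 0.1573]
tool_rot: [0.759, -0.604, 0.152, -0.19]
ft_force: [-3.3, -0.8, 4.8]
width: 0.0192
```

>>> move_arm(commands=[[[0,0,0,0,-0.15,-0.28,1],[0,0,0,0,-0.15,-0.28,1],[0,0,0,0,0,0,1],[0,0,0,0.04,0.88,-0.47,1],[0,0,0,0.08,1.76,-0.94,1],[0,0,0,0.08,1.76,-0.94,1],[0,0,0,0.08,1.76,-0.94,1],[0,0,0,0.08,1.76,-0.94,1],[0,0,0,0.04,0.88,-0.47,1],[0,0,0,0,0,0,1],[0,0,0,0,0,0,1],[0,0,0,0,0,0,1]]])

```text
time: 13.9
eef_pos: [0.5153, 0.1195, 0.1627]
tool_rot: [0.759, -0.604, 0.151, -0.19]
ft_force: [0.9, 0.3, -1.2]
width: 0.0191
```

```bash
python3 -c "
from h import *
lstate(); plan((.5764,-.3094,.1785),-3.3,28)"
```

```text
press-local grip mm [-1.858e+02 -1.000e-01] z 179.49 F local [ 0.9  0.  -1.2]
t 13.9 tcp [0.5153 0.1195 0.1627] grip [0.5066 0.1175 0.1795] yaw 13.00 lean 28.07 F [ 0.88  0.27 -1.19] M [-0.1   0.47 -0.01] w 0.0191 q [-0.05 -0.23  2.23  0.21  0.68  1.16]
turn [-0.07  7.65 14.39] | 16.3  shift(after turn) cm [42.47 -8.3   4.53] 43.51 tcp tgt [ 0.5853 -0.3099  0.1617]
```

>>> move_arm(commands=[[[-0.03,3.83,7.2,0,0,0,1],[-0.03,3.83,7.2,0,0,0,1],[0,0,0,3.54,-0.69,0.378,1],[0,0,0,3.54,-0.69,0.378,1],[0,0,0,3.54,-0.69,0.378,1],[0,0,0,3.54,-0.69,0.378,1],[0,0,0,3.54,-0.69,0.378,1],[0,0,0,3.54,-0.69,0.378,1],[0,0,0,3.54,-0.69,0.378,1],[0,0,0,3.54,-0.69,0.378,1],[0,0,0,3.54,-0.69,0.378,1],[0,0,0,3.54,-0.69,0.378,1],[0,0,0,3.54,-0.69,0.378,1],[0,0,0,3.54,-0.69,0.378,1],[0,0,0,0,0,0,1],[0,0,0,0,0,0,1],[0,0,0,0,0,0,1]]])

```text
time: 15.6
eef_pos: [0.6071, -0.3049, 0.1599]
tool_rot: [-0.686, 0.688, -0.17, 0.169]
ft_force: [-0.0, -0.3, -2.5]
width: 0.0189
```

```bash
python3 -c "
from h import *
state(); plan((.5764,-.3094,.0605),-3.3,28)"
```

```text
t 15.6 tcp [ 0.6071 -0.3049  0.1599] grip [ 0.5982 -0.3049  0.1767] yaw -0.16 lean 27.72 F [-0.03 -0.27 -2.45] M [ 0.02  0.41 -0.01] w 0.0189 q [-0.75  0.19  1.82  0.45  0.82  0.56]
turn [0.28 1.48 2.76] | 3.1  shift(after turn) cm [0.63 7.35 9.25] 11.83 tcp tgt [ 0.5853 -0.3099  0.0437]
```

>>> move_arm(commands=[[[0.28,1.48,2.76,0.63,1.89,-1.02,1],[0,0,0,0,0.91,1.71,1],[0,0,0,0,0.91,1.71,1],[0,0,0,0,0.91,1.71,1],[0,0,0,0,0.91,1.71,1],[0,0,0,0,0.91,1.71,1],[0,0,0,0,0.91,1.71,1],[0,0,0,0,0,0,1],[0,0,0,0,0,0,1]]])

```text
time: 16.5
eef_pos: [0.5858, -0.3111, 0.0448]
tool_rot: [-0.666, 0.705, -0.176, 0.166]
ft_force: [0.0, 0.1, -2.2]
width: 0.0188
```

```bash
python3 -c "
from h import *
state(); plan((.5764,-.3094,.0585),-3.3,28)"
```

```text
t 16.5 tcp [ 0.5858 -0.3111  0.0448] grip [ 0.5769 -0.3106  0.0616] yaw -3.28 lean 28.04 F [ 0.03  0.08 -2.2 ] M [0.04 0.41 0.02] w 0.0188 q [-0.78  0.33  1.9   0.57  0.61  0.42]
turn [-0.04 -0.02  0.03] | 0.1  shift(after turn) cm [-0.12  0.2   0.24] 0.34 tcp tgt [ 0.5853 -0.3099  0.0417]
```

>>> move_arm(commands=[[[0,0,0,-0.12,0.07,0.13,1],[0,0,0,0,0.07,0.13,1],[0,0,0,0,0,0,1],[0,0,0,0,0,0,0],[0,0,0,0,0,0,0],[0,0,0,0,0,0,0],[0,0,0,0,0,0,0],[0,0,0,0,0,-2,0],[0,0,0,0,0,-3,0],[0,0,0,0,0,-3,0],[0,0,0,0,0,-1,0],[0,0,0,0,0,0,0],[0,0,0,0,0,0,0]]])

```text
time: 17.8
eef_pos: [0.5434, -0.308, 0.1202]
tool_rot: [-0.666, 0.706, -0.176, 0.166]
ft_force: [0.0, 0.0, -0.2]
width: 0.0856
```

```bash
python3 - <<'E'
from h import *
state()
for n in('top','scene'):
    c=snap(n); px=c['pixels'].astype(int); sat=px.max(-1)-px.min(-1); m=((sat<22)&(px.min(-1)>170)).astype(np.uint8)
    k,lb,st,ce=cv2.connectedComponentsWithStats(m)
    for i in range(1,k):
        if 200<st[i,4]<1500:
            v,u=np.nonzero(lb==i); q=np.array([unproj(c,x,y,.024)[:2] for x,y in zip(u,v)],np.float32); r=cv2.minAreaRect(q*1000)
            if r[0][1]<0 and r[0][0]>500: print(n,np.round(r[0],1),np.round(r[1],1),round(r[2],1))
E
```

```text
t 17.8 tcp [ 0.5434 -0.308   0.1202] grip [ 0.5345 -0.3075  0.137 ] yaw -3.34 lean 28.01 F [ 0.01  0.05 -0.18] M [0.05 0.2  0.01] w 0.0856 q [-0.84  0.12  1.98  0.51  0.74  0.47]
top [1021.5 -947.5] [105.6 114.7] 88.0
top [ 888.  -783.5] [65.7 95.2] 0.2
top [ 650.4 -138.6] [47.5 93.8] 87.8
top [ 643.6 -312.8] [47.3 96.6] 86.9
top [ 638.9 -216.3] [49.1 96.8] 84.0
scene [ 653.  -137.6] [47.2 96.3] 88.8
scene [ 638.7 -211.9] [46.9 94.8] 83.8
scene [ 649.6 -314.7] [46.8 96.2] 87.7
```

```bash
python3 -c "
from h import *
plan((.582,-.1358,.0585),-2,28,.08)"
```

```text
turn [ 0.04 -0.58 -1.2 ] | 1.3  shift(after turn) cm [-17.31  -0.03   0.82] 17.33 tcp tgt [ 0.5534 -0.1348  0.1124]
```

>>> move_arm(commands=[[[0.04,-0.58,-1.2,-2.88,0,0.14,0],[0,0,0,-2.88,0,0.14,0],[0,0,0,-2.88,0,0.14,0],[0,0,0,-2.88,0,0.14,0],[0,0,0,-2.88,0,0.14,0],[0,0,0,-2.88,0,0.14,0],[0,0,0,0,0,0,0],[0,0,0,0,0,0,0],[0,0,0,0,0,2,0],[0,0,0,0,0,2,0],[0,0,0,0,0,2,0],[0,0,0,0,0,2,0],[0,0,0,0,0,0,0],[0,0,0,0,0,0,0],[0,0,0,0,0,0,0]]])

```text
time: 19.4
eef_pos: [0.5921, -0.1381, 0.0437]
tool_rot: [-0.674, 0.698, -0.176, 0.168]
ft_force: [0.2, -0.8, 1.1]
width: 0.0853
```

```bash
python3 -c "
from h import *
state(); plan((.582,-.1358,.0585),-2,28,.0)"
```

```text
t 19.4 tcp [ 0.5921 -0.1381  0.0437] grip [ 0.5831 -0.1377  0.0605] yaw -2.05 lean 28.16 F [ 0.2  -0.76  1.15] M [ 0.04  0.24 -0.02] w 0.0853 q [-0.51  0.2   2.07  0.48  0.47  0.71]
turn [-0.16 -0.15  0.02] | 0.2  shift(after turn) cm [-0.19  0.2   0.12] 0.3 tcp tgt [ 0.5909 -0.1361  0.0417]
```

>>> move_arm(commands=[[[0,0,0,-0.19,0.2,0.12,0],[0,0,0,0,0,0,1],[0,0,0,0,0,0,1],[0,0,0,0,0,0,1],[0,0,0,0,0,0,1],[0,0,0,0,0,0,1],[0,0,0,0,0,0,1],[0,0,0,0,0,0,1]]], grip_force=60)

```text
time: 20.2
eef_pos: [0.5909, -0.1356, 0.0412]
tool_rot: [-0.674, 0.698, -0.176, 0.168]
ft_force: [-1.7, -0.8, 2.9]
width: 0.0194
```

```bash
python3 - <<'E'
from h import *
state()
for n in('top','scene'):
    c=snap(n); px=c['pixels'].astype(int); sat=px.max(-1)-px.min(-1); m=((sat<22)&(px.min(-1)>170)).astype(np.uint8)
    k,lb,st,ce=cv2.connectedComponentsWithStats(m)
    for i in range(1,k):
        if 200<st[i,4]<1500:
            v,u=np.nonzero(lb==i); q=np.array([unproj(c,x,y,.024)[:2] for x,y in zip(u,v)],np.float32); r=cv2.minAreaRect(q*1000)
            if r[0][1]<0 and r[0][0]>500: print(n,np.round(r[0],1),np.round(r[1],1),round(r[2],1))
E
```

```text
t 20.2 tcp [ 0.5909 -0.1356  0.0412] grip [ 0.582  -0.1353  0.0579] yaw -2.02 lean 28.13 F [-1.71 -0.82  2.87] M [-0.18  0.27 -0.07] w 0.0194 q [-0.5   0.21  2.07  0.49  0.47  0.71]
top [1021.5 -947.5] [105.6 114.7] 88.0
top [ 888.  -783.5] [65.7 95.2] 0.2
top [ 650.4 -138.6] [47.5 93.8] 87.8
top [ 643.6 -312.8] [47.3 96.6] 86.9
top [ 638.9 -216.3] [49.1 96.8] 84.0
scene [ 653.9 -137.1] [47.  95.3] 87.0
scene [ 638.5 -211.9] [46.9 95.3] 83.8
scene [ 649.6 -314.6] [47. 96.] 87.3
```

```bash
python3 -c "
from h import *
plan((.582,-.1353,.1779),-2,28)
plan(L(-.185,0,.1765),15.1,28)"
```

```text
turn [-0.13 -0.12  0.04] | 0.2  shift(after turn) cm [  0.    -5.63 -10.59] 12.0 tcp tgt [ 0.5909 -0.1356  0.1611]
turn [ -0.11  -8.17 -15.05] | 17.1  shift(after turn) cm [-26.64  -5.06 -10.74] 29.17 tcp tgt [0.516  0.1201 0.1597]
```

>>> move_arm(commands=[[[0,0,0,0,-1.41,-2.65,1],[0,0,0,0,-1.41,-2.65,1],[0,0,0,0,-1.41,-2.65,1],[0,0,0,0,-1.41,-2.65,1],[-0.04,-2.72,-5.02,0,0,0,1],[-0.04,-2.72,-5.02,0,0,0,1],[-0.04,-2.72,-5.02,0,0,0,1],[0,0,0,-3.33,0.07,-0.02,1],[0,0,0,-3.33,0.07,-0.02,1],[0,0,0,-3.33,0.07,-0.02,1],[0,0,0,-3.33,0.07,-0.02,1],[0,0,0,-3.33,0.07,-0.02,1],[0,0,0,-3.33,0.07,-0.02,1],[0,0,0,-3.33,0.07,-0.02,1],[0,0,0,-3.33,0.07,-0.02,1],[0,0,0,0,0,0,1],[0,0,0,0,0,0,1],[0,0,0,0,0,0,1]]])

```text
time: 22.1
eef_pos: [0.5155, 0.12, 0.1594]
tool_rot: [0.77, -0.59, 0.146, -0.192]
ft_force: [-0.2, -0.0, -1.5]
width: 0.0191
```

```bash
cat >> h.py <<'E'
def slab(z,press=True):
    for n in('top','scene'):
        c=snap(n); px=c['pixels'].astype(int); sat=px.max(-1)-px.min(-1); m=((sat<22)&(px.min(-1)>170)).astype(np.uint8)
        k,lb,st,ce=cv2.connectedComponentsWithStats(m)
        for i in range(1,k):
            if 200<st[i,4]<1500:
                v,u=np.nonzero(lb==i); q=np.array([unproj(c,x,y,z)[:2] for x,y in zip(u,v)]); q=((q-PC)@PR if press else q)*1000
                r=cv2.minAreaRect(q.astype(np.float32))
                if 38<min(r[1])<65 and 60<max(r[1])<115: print(n,np.round(r[0],1),np.round(r[1],1),round(r[2],1))
E
python3 -c "
from h import *
lstate(); slab(.1426); plan(L(-.185,0,.1765),15.1,28)"
```

```text
press-local grip mm [-185.5    0. ] z 176.14 F local [-0.2  0.  -1.5]
t 22.1 tcp [0.5155 0.12   0.1594] grip [0.5069 0.1177 0.1761] yaw 15.08 lean 27.91 F [-0.23 -0.02 -1.47] M [-0.14  0.5  -0.03] w 0.0191 q [-0.06 -0.23  2.23  0.24  0.69  1.1 ]
top [ -55.1 -896.2] [ 49.9 103.5] 18.2
top [-161.9 -334.8] [45.5 89.8] 68.9
top [-181.9 -422. ] [43.8 87.6] 71.8
top [-116.7    0.2] [50.4 96.9] 88.9
top [-513.2 -695.3] [68.1 44.3] 86.3
top [-709.5 -624.4] [67.7 43.1] 73.6
scene [-619.9 -710.1] [61.8 58.7] 72.0
scene [ -78.6 -457. ] [41.1 82.5] 68.7
scene [ -92.4 -546.2] [40.8 84.2] 71.6
scene [-430.8 -779.2] [64.1 56.2] 84.1
turn [ 0.07 -0.01 -0.08] | 0.1  shift(after turn) cm [-0.05 -0.04  0.  ] 0.06 tcp tgt [0.516  0.1201 0.1597]
```

>>> move_arm(commands=[[[0,0,0,0,-0.88,0.47,1],[0,0,0,0,-0.88,0.47,1],[0,0,0,0,0,0,1],[0,0,0,0,-0.26,0.14,1],[0,0,0,0,-0.26,0.14,1],[0,0,0,0,-0.26,0.14,1],[0,0,0,0,-0.26,0.14,1],[0,0,0,0,0,0,1]]])

```text
time: 23.0
eef_pos: [0.5465, 0.1289, 0.1598]
tool_rot: [0.77, -0.59, 0.147, -0.192]
ft_force: [-0.7, 0.5, -1.9]
width: 0.0191
```

>>> move_arm(commands=[[[0,0,0,0,-0.26,0.14,1],[0,0,0,0,-0.26,0.14,1],[0,0,0,0,-0.26,0.14,1],[0,0,0,0,-0.26,0.14,1],[0,0,0,0,0,0,1]]])

```text
time: 23.5
eef_pos: [0.558, 0.132, 0.1597]
tool_rot: [0.77, -0.59, 0.147, -0.192]
ft_force: [0.3, -0.2, -1.9]
width: 0.0187
```

>>> move_arm(commands=[[[0,0,0,0,-0.44,0.235,1],[0,0,0,0,-0.44,0.235,1],[0,0,0,0,-0.44,0.235,1],[0,0,0,0,-0.44,0.235,1],[0,0,0,0,-0.44,0.235,1],[0,0,0,0,0,0,1]]])

```text
time: 24.1
eef_pos: [0.5824, 0.1385, 0.1597]
tool_rot: [0.77, -0.59, 0.147, -0.192]
ft_force: [-0.1, 0.4, -1.7]
width: 0.0191
```

>>> move_arm(commands=[[[0,0,0,0,-0.44,0.235,1],[0,0,0,0,-0.44,0.235,1],[0,0,0,0,-0.44,0.235,1],[0,0,0,0,-0.44,0.235,1],[0,0,0,0,-0.44,0.235,1],[0,0,0,0,0,0,1],[0,0,0,0,0,0,1]]])

```text
time: 24.8
eef_pos: [0.6058, 0.145, 0.1594]
tool_rot: [0.77, -0.59, 0.147, -0.192]
ft_force: [0.2, 0.1, -1.6]
width: 0.0194
```

```bash
python3 -c "
from h import *
lstate()"
```

```text
press-local grip mm [-91.8   0.6] z 176.18 F local [ 0.2  0.1 -1.6]
t 24.8 tcp [0.6058 0.145  0.1594] grip [0.5972 0.1426 0.1762] yaw 15.12 lean 27.95 F [ 0.17  0.13 -1.61] M [-0.16  0.46 -0.  ] w 0.0194 q [0.   0.02 2.   0.2  0.65 1.18]
```

>>> move_arm(commands=[[[0,0,0,0,-0.047,-0.0883,1],[0,0,0,0,-0.047,-0.0883,1],[0,0,0,0,0,0,1],[0,0,0,0,0,0,1]]])

```text
time: 25.2
eef_pos: [0.6058, 0.1449, 0.1617]
tool_rot: [0.77, -0.59, 0.147, -0.192]
ft_force: [0.5, 0.0, -1.3]
width: 0.0195
```

>>> move_arm(commands=[[[0,0,0,0,-0.0235,-0.0441,1],[0,0,0,0,0,0,1],[0,0,0,0,0,0,1]]])

```text
time: 25.5
eef_pos: [0.6058, 0.1449, 0.162]
tool_rot: [0.77, -0.59, 0.147, -0.192]
ft_force: [-0.1, -0.3, -2.1]
width: 0.0192
```

>>> move_arm(commands=[[[0,0,0,0,-0.0235,-0.0441,1],[0,0,0,0,0,0,1],[0,0,0,0,0,0,1]]])

```text
time: 25.8
eef_pos: [0.6057, 0.1449, 0.1623]
tool_rot: [0.77, -0.59, 0.147, -0.192]
ft_force: [-0.2, -0.2, -3.0]
width: 0.0191
```

>>> move_arm(commands=[[[0,0,0,0,-0.0235,-0.0441,1],[0,0,0,0,0,0,1],[0,0,0,0,0,0,1]]])

```text
time: 26.1
eef_pos: [0.6055, 0.1449, 0.1625]
tool_rot: [0.771, -0.59, 0.146, -0.192]
ft_force: [1.5, -0.3, -5.1]
width: 0.0194
```

>>> move_arm(commands=[[[0,0,0,0,0.094,0.1766,1],[0,0,0,0,0.094,0.1766,1],[0,0,0,0,0,0,1],[0,0,0,0,0,0,1]]])

```text
time: 26.5
eef_pos: [0.6059, 0.1449, 0.1592]
tool_rot: [0.77, -0.59, 0.147, -0.192]
ft_force: [0.0, -0.2, -2.1]
width: 0.0189
```

>>> move_arm(commands=[[[0,0,0,0,0.0235,0.0441,1],[0,0,0,0,0,0,1],[0,0,0,0,0,0,1]]])

```text
time: 26.8
eef_pos: [0.6058, 0.1449, 0.1585]
tool_rot: [0.77, -0.59, 0.147, -0.192]
ft_force: [0.1, 0.5, -2.4]
width: 0.0191
```

>>> move_arm(commands=[[[0,0,0,0,0.0235,0.0441,1],[0,0,0,0,0,0,1],[0,0,0,0,0,0,1]]])

```text
time: 27.1
eef_pos: [0.6058, 0.1449, 0.158]
tool_rot: [0.77, -0.59, 0.147, -0.192]
ft_force: [0.3, 0.2, -2.2]
width: 0.019
```

>>> move_arm(commands=[[[0,0,0,0,0.0235,0.0441,1],[0,0,0,0,0,0,1],[0,0,0,0,0,0,1]]])

```text
time: 27.4
eef_pos: [0.6058, 0.1449, 0.1574]
tool_rot: [0.77, -0.59, 0.147, -0.192]
ft_force: [-0.5, -0.4, -2.1]
width: 0.019
```

>>> move_arm(commands=[[[0,0,0,0,0.0235,0.0441,1],[0,0,0,0,0,0,1],[0,0,0,0,0,0,1]]])

```text
time: 27.7
eef_pos: [0.6059, 0.1449, 0.1571]
tool_rot: [0.77, -0.59, 0.147, -0.192]
ft_force: [-1.1, 0.4, -2.1]
width: 0.0192
```

>>> move_arm(commands=[[[0,0,0,0,-0.12,-0.22,1],[0,0,0,0,0,0,1],[0,0,0,0,0.88,-0.47,1],[0,0,0,0,1.76,-0.94,1],[0,0,0,0,1.76,-0.94,1],[0,0,0,0,1.76,-0.94,1],[0,0,0,0,1.76,-0.94,1],[0,0,0,0,0.44,-0.24,1],[0,0,0,0,0,0,1],[0,0,0,0,0,0,1]]])

```text
time: 28.7
eef_pos: [0.5149, 0.1202, 0.1603]
tool_rot: [0.77, -0.59, 0.147, -0.192]
ft_force: [0.6, 0.3, -3.0]
width: 0.0191
```

```bash
python3 -c "
from h import *
lstate(); plan((.582,-.1353,.1758),-2,28)"
```

```text
press-local grip mm [-186.     0.3] z 177.05 F local [ 0.6  0.2 -3. ]
t 28.7 tcp [0.5149 0.1202 0.1603] grip [0.5063 0.1179 0.1771] yaw 15.11 lean 28.03 F [ 0.58  0.32 -3.  ] M [-0.11  0.53 -0.01] w 0.0191 q [-0.06 -0.23  2.23  0.24  0.69  1.1 ]
turn [-0.02  8.04 15.1 ] | 17.1  shift(after turn) cm [25.3  -7.44  4.1 ] 26.69 tcp tgt [ 0.5909 -0.1356  0.159 ]
```

>>> move_arm(commands=[[[0,2.01,3.78,0,0,0,1],[0,2.01,3.78,0,0,0,1],[0,2.01,3.78,0,0,0,1],[0,2.01,3.78,0,0,0,1],[0,0,0,3.16,-0.93,0.51,1],[0,0,0,3.16,-0.93,0.51,1],[0,0,0,3.16,-0.93,0.51,1],[0,0,0,3.16,-0.93,0.51,1],[0,0,0,3.16,-0.93,0.51,1],[0,0,0,3.16,-0.93,0.51,1],[0,0,0,3.16,-0.93,0.51,1],[0,0,0,3.16,-0.93,0.51,1],[0,0,0,0,0,0,1],[0,0,0,0,0.9,1.69,1],[0,0,0,0,0.9,1.69,1],[0,0,0,0,0.9,1.69,1],[0,0,0,0,0.9,1.69,1],[0,0,0,0,0.9,1.69,1],[0,0,0,0,0,0,1],[0,0,0,0,0,0,1]]])

```text
time: 30.7
eef_pos: [0.5904, -0.135, 0.0628]
tool_rot: [-0.674, 0.698, -0.173, 0.168]
ft_force: [0.8, -1.1, -1.2]
width: 0.0189
```

```bash
python3 -c "
from h import *
state(); plan((.582,-.1353,.0585),-2,28)"
```

```text
t 30.7 tcp [ 0.5904 -0.135   0.0628] grip [ 0.5815 -0.1347  0.0796] yaw -1.98 lean 27.94 F [ 0.79 -1.11 -1.24] M [-0.02  0.47 -0.03] w 0.0189 q [-0.5   0.16  2.07  0.45  0.51  0.76]
turn [0.06 0.03 0.  ] | 0.1  shift(after turn) cm [0.06 0.95 1.89] 2.11 tcp tgt [ 0.5909 -0.1356  0.0417]
```

>>> move_arm(commands=[[[0,0,0,0.06,0.42,0.85,1],[0,0,0,0,0.4,0.78,1],[0,0,0,0,0.07,0.13,1],[0,0,0,0,0.05,0.09,1],[0,0,0,0,0,0,1],[0,0,0,0,0,0,0],[0,0,0,0,0,0,0],[0,0,0,0,0,0,0],[0,0,0,0,0,0,0],[0,0,0,0,0,-2,0],[0,0,0,0,0,-3,0],[0,0,0,0,0,-3,0],[0,0,0,0,0,-1,0],[0,0,0,0,0,0,0],[0,0,0,0,0,0,0]]])

```text
time: 32.2
eef_pos: [0.5482, -0.1344, 0.1208]
tool_rot: [-0.674, 0.698, -0.173, 0.168]
ft_force: [-0.8, 0.2, -0.1]
width: 0.0855
```

```bash
python3 -c "
from h import *
state(); plan((.5704,-.2078,.0585),-6.1,28,.08); slab(.024,False)"
```

```text
t 32.2 tcp [ 0.5482 -0.1344  0.1208] grip [ 0.5393 -0.1341  0.1376] yaw -2.01 lean 27.92 F [-0.76  0.23 -0.07] M [-0.03  0.24 -0.02] w 0.0855 q [-0.55 -0.05  2.16  0.4   0.64  0.79]
turn [0.08 1.95 3.59] | 4.1  shift(after turn) cm [7.06 0.28 0.81] 7.11 tcp tgt [ 0.5419 -0.2048  0.1124]
top [ 650.4 -138.6] [47.5 93.8] 87.8
top [ 643.5 -312.8] [47.3 96.4] 86.9
top [ 638.9 -216.3] [49.1 96.8] 84.0
top [ 374.6 -690.1] [47.8 73.4] 11.4
top [ 150.3 -671.4] [73.  46.5] 88.7
scene [ 653.  -137.5] [47.2 97.3] 86.9
scene [ 638.5 -211.9] [46.9 95.3] 83.8
scene [ 649.9 -314.1] [46.7 96.1] 86.5
scene [ 346.7 -671.3] [64.9 73.1] 9.2
```

>>> move_arm(commands=[[[0.04,0.97,1.8,2.35,0.09,0.27,0.4],[0.04,0.97,1.8,2.35,0.09,0.27,0.4],[0,0,0,2.35,0.09,0.27,0.4],[0,0,0,0,0,0,0.4],[0,0,0,0,0,0,0.4],[0,0,0,0,0,2,0.4],[0,0,0,0,0,2,0.4],[0,0,0,0,0,2,0.4],[0,0,0,0,0,1.8,0.4],[0,0,0,0,0,0,0.4],[0,0,0,0,0,0,0.4]]])

```text
time: 33.4
eef_pos: [0.581, -0.2077, 0.0439]
tool_rot: [-0.649, 0.721, -0.179, 0.162]
ft_force: [0.8, 0.9, -0.4]
width: 0.0509
```

```bash
python3 -c "
from h import *
state(); plan((.5704,-.2078,.0585),-6.1,28)"
```

```text
t 33.4 tcp [ 0.581  -0.2077  0.0439] grip [ 0.5721 -0.2068  0.0607] yaw -6.03 lean 27.98 F [ 0.82  0.88 -0.4 ] M [0.01 0.16 0.  ] w 0.0509 q [-0.63  0.23  2.04  0.51  0.5   0.65]
turn [0.02 0.06 0.05] | 0.1  shift(after turn) cm [0.12 0.24 0.12] 0.3 tcp tgt [ 0.5793 -0.2087  0.0417]
```

>>> move_arm(commands=[[[0,0,0,0.12,0.24,0.12,0.4],[0,0,0,0,0,0,1],[0,0,0,0,0,0,1],[0,0,0,0,0,0,1],[0,0,0,0,0,0,1],[0,0,0,0,0,0,1],[0,0,0,0,0,0,1],[0,0,0,0,0,0,1]]], grip_force=70)

```text
time: 34.2
eef_pos: [0.5796, -0.2101, 0.0429]
tool_rot: [-0.649, 0.721, -0.181, 0.162]
ft_force: [-5.0, 1.6, 6.3]
width: 0.0189
```

```bash
python3 -c "
from h import *
state(); slab(.028,False)
o=observe();z=Ro.from_quat(o['tool_rot']).as_matrix()[:,2];g=o['eef_pos']-.019*z
plan(g+[0,0,.12],-6.1,28)
plan(L(-.185,0,.176),15.1,28)"
```

```text
t 34.2 tcp [ 0.5796 -0.2101  0.0429] grip [ 0.5707 -0.2091  0.0597] yaw -6.09 lean 28.08 F [-4.98  1.59  6.3 ] M [0.27 0.43 0.05] w 0.0189 q [-0.63  0.23  2.04  0.52  0.5   0.64]
top [ 648.4 -138.2] [47.4 96.1] 87.8
top [ 642.9 -312. ] [47.1 96.4] 86.9
top [ 638.2 -216. ] [49.1 96.6] 84.1
top [ 374.5 -688.4] [47.7 73.2] 11.4
top [ 150.8 -669.8] [72.8 46.4] 88.7
scene [ 656.  -140.7] [47.  96.9] 87.0
scene [ 641.6 -214.9] [46.7 94.9] 84.0
scene [ 652.6 -317. ] [46.8 95.6] 87.3
scene [ 350.5 -672.3] [62.8 75.2] 11.8
turn [-0.08 -0.02  0.02] | 0.1  shift(after turn) cm [ -0.    -5.63 -10.6 ] 12.0 tcp tgt [ 0.5796 -0.2101  0.1629]
turn [ -0.07  -9.98 -18.7 ] | 21.2  shift(after turn) cm [-33.54  -7.63  -9.11] 35.58 tcp tgt [0.516  0.1201 0.1592]
```

>>> move_arm(commands=[[[0,0,0,0,-1.41,-2.65,1],[0,0,0,0,-1.41,-2.65,1],[0,0,0,0,-1.41,-2.65,1],[0,0,0,0,-1.41,-2.65,1],[-0.02,-2.5,-4.68,0,0,0,1],[-0.02,-2.5,-4.68,0,0,0,1],[-0.02,-2.5,-4.68,0,0,0,1],[-0.02,-2.5,-4.68,0,0,0,1],[0,0,0,-3.35,-0.2,0.15,1],[0,0,0,-3.35,-0.2,0.15,1],[0,0,0,-3.35,-0.2,0.15,1],[0,0,0,-3.35,-0.2,0.15,1],[0,0,0,-3.35,-0.2,0.15,1],[0,0,0,-3.35,-0.2,0.15,1],[0,0,0,-3.35,-0.2,0.15,1],[0,0,0,-3.35,-0.2,0.15,1],[0,0,0,-3.35,-0.2,0.15,1],[0,0,0,-3.35,-0.2,0.15,1]]])

```text
time: 36.1
eef_pos: [0.5146, 0.1212, 0.1577]
tool_rot: [0.771, -0.59, 0.146, -0.192]
ft_force: [0.4, -0.3, -2.4]
width: 0.0188
```

>>> move_arm(commands=[[[0,0,0,0,0,0,1],[0,0,0,0,0,0,1],[0,0,0,0,0,0,1]]])

```text
time: 36.4
eef_pos: [0.5157, 0.1194, 0.1582]
tool_rot: [0.77, -0.59, 0.147, -0.192]
ft_force: [-0.4, -0.1, -1.5]
width: 0.0192
```

```bash
python3 - <<'E'
from h import *
lstate(); slab(.1445); plan(L(-.185,0,.1763),15.1,28.08)
crop2('front3',L(-.08,0,.14),[],100,70,4)
E
```

```text
press-local grip mm [-185.4   -0.6] z 174.99 F local [-0.4 -0.  -1.5]
t 36.4 tcp [0.5157 0.1194 0.1582] grip [0.5072 0.1171 0.175 ] yaw 15.08 lean 27.92 F [-0.39 -0.13 -1.47] M [-0.14  0.56  0.03] w 0.0192 q [-0.06 -0.22  2.23  0.24  0.68  1.1 ]
top [ -55.5 -895.1] [ 49.9 103.4] 18.2
top [-133.1 -267.7] [44.  86.9] 72.7
top [-181.3 -421.8] [43.8 89.2] 71.8
top [-117.9    0.9] [96.4 50.3] 0.3
top [-513.  -694.5] [68.  44.3] 86.3
top [-709.1 -623.7] [67.7 43.1] 73.6
scene [-617.6 -711.2] [61.6 58.6] 72.0
scene [ -48.2 -399.2] [41.2 85.1] 71.6
scene [ -91.2 -547.7] [40.8 84. ] 71.4
scene [-429.  -780.1] [63.9 56.1] 84.1
turn [ 0.14 -0.   -0.07] | 0.2  shift(after turn) cm [-0.11 -0.08 -0.09] 0.16 tcp tgt [0.516  0.1201 0.1595]
scene crop origin 318 208 k 4
top crop origin 212 185 k 4
```

View pics/front3.png

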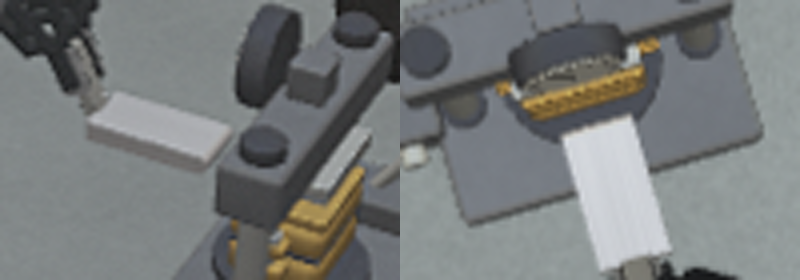

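Top half: the thick slab points squarely at the flask and sits midway between the columns. Scene half: it is level. Now I'll slide it in gently.

>>> move_arm(commands=[[[0.14,0,0,0,-0.08,-0.09,1],[0,0,0,0,-0.88,0.47,1],[0,0,0,0,-0.88,0.47,1],[0,0,0,0,0,0,1],[0,0,0,0,0,0,1],[0,0,0,0,0,0,1]]])

```text
time: 37.2
eef_pos: [0.5352, 0.1254, 0.1593]
tool_rot: [0.77, -0.59, 0.147, -0.193]
ft_force: [-0.3, 0.2, -1.7]
width: 0.019
```

```bash
python3 - <<'E'
from h import *
lstate(); plan(L(-.165,0,.1763),15.1,28.08)
E
```

```text
press-local grip mm [-165.1    0. ] z 176.12 F local [-0.2  0.3 -1.7]
t 37.2 tcp [0.5352 0.1254 0.1593] grip [0.5266 0.123  0.1761] yaw 15.14 lean 28.06 F [-0.27  0.21 -1.73] M [-0.11  0.55  0.04] w 0.0190 q [-0.04 -0.17  2.18  0.23  0.67  1.11]
turn [0.02 0.06 0.01] | 0.1  shift(after turn) cm [ 0.01 -0.02 -0.01] 0.02 tcp tgt [0.5353 0.1253 0.1595]
```

Forward in 2 mm steps, watching the force.

>>> move_arm(commands=[[[0,0,0,0,-0.19,0.085,1],[0,0,0,0,-0.177,0.094,1],[0,0,0,0,-0.177,0.094,1],[0,0,0,0,-0.177,0.094,1],[0,0,0,0,0,0,1]]])

```text
time: 37.7
eef_pos: [0.5435, 0.1275, 0.16]
tool_rot: [0.77, -0.59, 0.147, -0.193]
ft_force: [0.3, -0.1, -2.7]
width: 0.019
```

>>> move_arm(commands=[[[0,0,0,0,-0.177,0.094,1],[0,0,0,0,-0.177,0.094,1],[0,0,0,0,0,0,1]]])

```text
time: 38.0
eef_pos: [0.5473, 0.1285, 0.1599]
tool_rot: [0.77, -0.59, 0.147, -0.193]
ft_force: [0.0, 0.3, -2.2]
width: 0.0189
```

>>> move_arm(commands=[[[0,0,0,0,-0.177,0.094,1],[0,0,0,0,-0.177,0.094,1],[0,0,0,0,0,0,1]]])

```text
time: 38.3
eef_pos: [0.5512, 0.1295, 0.1599]
tool_rot: [0.77, -0.59, 0.147, -0.193]
ft_force: [-0.5, 0.5, -2.4]
width: 0.0193
```

>>> move_arm(commands=[[[0,0,0,0,-0.177,0.094,1],[0,0,0,0,-0.177,0.094,1],[0,0,0,0,0,0,1]]])

```text
time: 38.6
eef_pos: [0.5551, 0.1306, 0.16]
tool_rot: [0.77, -0.59, 0.147, -0.193]
ft_force: [0.1, 0.5, -2.5]
width: 0.0189
```

>>> move_arm(commands=[[[0,0,0,0,-0.177,0.094,1],[0,0,0,0,-0.177,0.094,1],[0,0,0,0,0,0,1]]])

```text
time: 38.9
eef_pos: [0.559, 0.1316, 0.16]
tool_rot: [0.77, -0.59, 0.147, -0.193]
ft_force: [0.1, 0.1, -3.2]
width: 0.0189
```

>>> move_arm(commands=[[[0,0,0,0,0.019,0.035,1],[0,0,0,0,-0.265,0.141,1],[0,0,0,0,-0.265,0.141,1],[0,0,0,0,0,0,1]]])

```text
time: 39.3
eef_pos: [0.565, 0.1332, 0.1597]
tool_rot: [0.77, -0.59, 0.148, -0.193]
ft_force: [-0.8, -0.7, -2.6]
width: 0.0188
```

>>> move_arm(commands=[[[0,0,0,0,-0.265,0.141,1],[0,0,0,0,-0.265,0.141,1],[0,0,0,0,-0.265,0.141,1],[0,0,0,0,0,0,1]]])

```text
time: 39.7
eef_pos: [0.5736, 0.1356, 0.1596]
tool_rot: [0.77, -0.59, 0.147, -0.193]
ft_force: [-0.2, 0.6, -2.3]
width: 0.0193
```

>>> move_arm(commands=[[[0,0,0,0,-0.265,0.141,1],[0,0,0,0,-0.265,0.141,1],[0,0,0,0,-0.265,0.141,1],[0,0,0,0,0,0,1]]])

```text
time: 40.1
eef_pos: [0.5823, 0.1379, 0.1596]
tool_rot: [0.77, -0.59, 0.147, -0.193]
ft_force: [-0.9, 0.4, -2.0]
width: 0.0189
```

>>> move_arm(commands=[[[0,0,0,0,-0.265,0.141,1],[0,0,0,0,-0.265,0.141,1],[0,0,0,0,-0.265,0.141,1],[0,0,0,0,0,0,1]]])

```text
time: 40.5
eef_pos: [0.591, 0.1403, 0.1597]
tool_rot: [0.77, -0.59, 0.147, -0.193]
ft_force: [-0.4, -0.3, -2.5]
width: 0.0192
```

>>> move_arm(commands=[[[0,0,0,0,-0.353,0.188,1],[0,0,0,0,-0.353,0.188,1],[0,0,0,0,-0.353,0.188,1],[0,0,0,0,-0.353,0.188,1],[0,0,0,0,0,0,1]]])

```text
time: 41.0
eef_pos: [0.6066, 0.1445, 0.1597]
tool_rot: [0.77, -0.59, 0.148, -0.193]
ft_force: [-0.2, -0.9, -3.1]
width: 0.0189
```

>>> move_arm(commands=[[[0,0,0,0,-0.353,0.188,1],[0,0,0,0,-0.353,0.188,1],[0,0,0,0,-0.353,0.188,1],[0,0,0,0,-0.353,0.188,1],[0,0,0,0,-0.353,0.188,1],[0,0,0,0,0,0,1],[0,0,0,0,0,0,1]]])

```text
time: 41.7
eef_pos: [0.6253, 0.1496, 0.1595]
tool_rot: [0.77, -0.59, 0.147, -0.193]
ft_force: [-0.0, 1.1, -2.1]
width: 0.0192
```

```bash
python3 - <<'E'
from h import *
lstate()
crop2('in3',L(-.03,0,.14),[],80,72,5)
E
```

```text
press-local grip mm [-71.8  -0. ] z 176.22 F local [ 0.2  1.  -2.1]
t 41.7 tcp [0.6253 0.1496 0.1595] grip [0.6167 0.1473 0.1762] yaw 15.13 lean 28.09 F [-0.04  1.06 -2.13] M [-0.13  0.54  0.01] w 0.0192 q [0.01 0.07 1.96 0.2  0.65 1.19]
scene crop origin 343 211 k 5
top crop origin 217 167 k 5
```

View pics/in3.png

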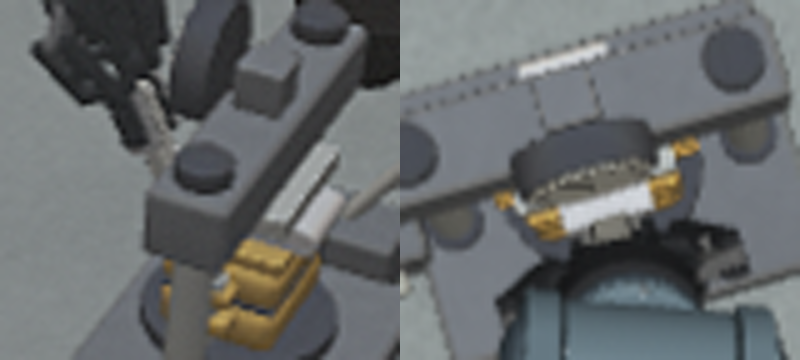

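```bash
python3 - <<'E'
from h import *
outs=[]
for n,(w,h),ctr in(('scene',(50,70),L(.03,-.02,.15)),('top',(50,70),L(-.005,0,.15))):
    c=load(n); im=cv2.cvtColor(c['pixels'].astype(np.uint8),cv2.COLOR_RGB2BGR)
    u0,v0=proj(c,ctr).round().astype(int); x0,y0=u0-w//2,v0-h//2; k=8
    q=cv2.resize(im[y0:y0+h,x0:x0+w],None,fx=k,fy=k,interpolation=cv2.INTER_CUBIC)
    def box(x,y,z,col):
        P=[((proj(c,L(a,b,z))-[x0,y0]+.5)*k).astype(np.int32) for a,b in((-x,-y),(x,-y),(x,y),(-x,y))]; cv2.polylines(q,[np.array(P)],True,col,1); print(n,x,z,[p.tolist() for p in P])
    box(.05,.025,.1446,(0,0,255)); box(.036,.045,.145,(0,200,0)); box(.025,.115,.205,(255,0,0)); box(.036,.042,.1282,(255,0,255))
    outs.append(q)
cv2.imwrite('pics/model.png',np.hstack(outs))
E
```

```text
scene 0.05 0.1446 [[-6, 238], [250, 317], [298, 249], [46, 174]]
scene 0.036 0.145 [[6, 275], [193, 333], [281, 211], [101, 158]]
scene 0.025 0.205 [[-30, 241], [105, 283], [337, -18], [212, -52]]
scene 0.036 0.1282 [[6, 309], [191, 367], [273, 252], [94, 199]]
top 0.05 0.1446 [[311, 386], [231, 114], [91, 154], [170, 427]]
top 0.036 0.145 [[356, 331], [298, 135], [46, 208], [103, 405]]
top 0.025 0.205 [[538, 203], [495, 62], [-174, 255], [-134, 398]]
top 0.036 0.1282 [[351, 344], [293, 150], [61, 217], [117, 412]]
```

View pics/model.png

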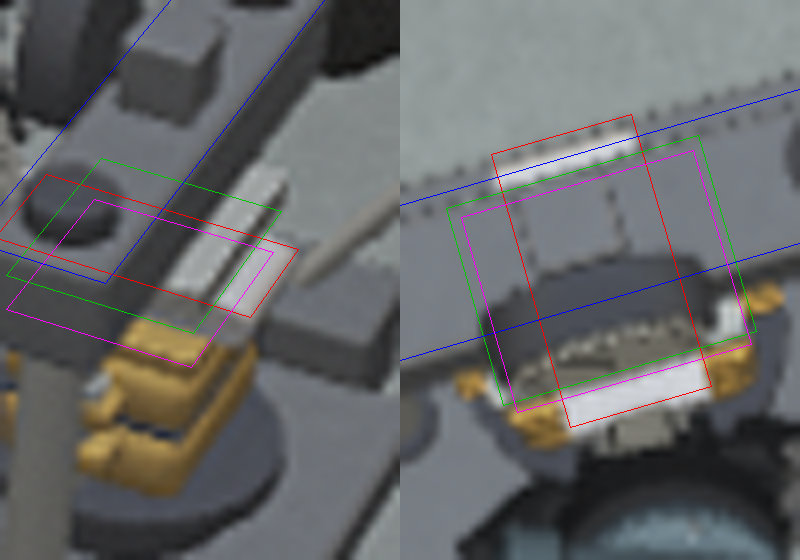

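Top half: the slab's rear edge, (570,428) to (712,388), lies on the red "centred" outline, and its sides match too. Scene half agrees to a few mm. I'll check once more where the top plate's front edge is, using the gold/grey boundary.

```bash
python3 - <<'E'
from h import *
c=load('top'); px=c['pixels'].astype(np.float32)
b=px[...,0]-px[...,2]   # gold-ness
s=np.arange(-70,-15,.5)/1000
for y in(-.038,-.036,-.034,-.032,-.030,.030,.032,.034,.036,.038):
    uv=np.array([proj(c,L(x,y,.145)) for x in s],np.float32)
    g=cv2.remap(b,uv[:,:1],uv[:,1:],cv2.INTER_LINEAR)[:,0]
    i=np.nonzero(g>g.max()/2)[0]; print(y,'gold from',s[i[0]]*1000,'to',s[i[-1]]*1000,'max',g.max())
# slab rear edge
w=px.min(-1)
for y in(-.018,-.014,.014,.018):
    uv=np.array([proj(c,L(x,y,.1446)) for x in s],np.float32); g=cv2.remap(w,uv[:,:1],uv[:,1:],cv2.INTER_LINEAR)[:,0]
    i=np.nonzero(g>175)[0]; print('slab',y,s[i[0]]*1000,s[i[-1]]*1000)
# lateral extents: slab sides at x=-.045, flask sides at x=-.042(front face)
t=np.arange(-60,60,.5)/1000
for nm,x,a,z,th in(('slab',-.045,w,.1446,175),('slab',-.041,w,.1446,175),('gold',-.038,b,.128,None),('gold',-.042,b,.12,None)):
    uv=np.array([proj(c,L(x,y,z)) for y in t],np.float32); g=cv2.remap(a,uv[:,:1],uv[:,1:],cv2.INTER_LINEAR)[:,0]
    i=np.nonzero(g>(th or g.max()/2))[0]; print(nm,x,t[i[0]]*1000,t[i[-1]]*1000)
E
```

```text
-0.038 gold from -51.5 to -38.0 max 98.89844
-0.036 gold from -51.5 to -38.0 max 102.59375
-0.034 gold from -53.0 to -38.0 max 100.74219
-0.032 gold from -53.5 to -38.0 max 103.0
-0.03 gold from -53.5 to -37.5 max 101.703125
0.03 gold from -54.0 to -38.0 max 90.674805
0.032 gold from -54.0 to -38.0 max 100.99805
0.034 gold from -53.5 to -38.0 max 100.740234
0.036 gold from -52.5 to -38.0 max 103.8125
0.038 gold from -51.5 to -38.0 max 99.03125
slab -0.018 -51.5 -40.0
slab -0.014 -51.0 -39.5
slab 0.014 -51.0 -40.0
slab 0.018 -51.0 -39.5
slab -0.045 -22.5 24.5
slab -0.041 -23.0 25.0
gold -0.038 -41.5 45.0
gold -0.042 -39.0 41.5
```

>>> move_arm(commands=[[[0,0,0,0,0.0235,0.0441,1],[0,0,0,0,0,0,1],[0,0,0,0,0,0,1]]])

```text
time: 42.1
eef_pos: [0.6253, 0.1496, 0.159]
tool_rot: [0.77, -0.59, 0.147, -0.193]
ft_force: [0.5, 0.1, -2.1]
width: 0.0192
```

>>> move_arm(commands=[[[0,0,0,0,0.0235,0.0441,1],[0,0,0,0,0,0,1],[0,0,0,0,0,0,1]]])

```text
time: 42.4
eef_pos: [0.6254, 0.1496, 0.1587]
tool_rot: [0.77, -0.59, 0.147, -0.193]
ft_force: [0.1, -0.5, -1.5]
width: 0.0191
```

>>> move_arm(commands=[[[0,0,0,0,0.0235,0.0441,1],[0,0,0,0,0,0,1],[0,0,0,0,0,0,1]]])

```text
time: 42.7
eef_pos: [0.6256, 0.1496, 0.1585]
tool_rot: [0.77, -0.59, 0.148, -0.193]
ft_force: [-0.5, -0.1, -0.5]
width: 0.0188
```

>>> move_arm(commands=[[[0,0,0,0,0,0,0.5],[0,0,0,0,0,0,0.5],[0,0,0,0,0,0,0.5],[0,0,0,0,0,0,0.5],[0,0,0,0,0,0,0.5],[0,0,0,0,0,-1,0.5],[0,0,0,0,0,-2,0.5],[0,0,0,0,0,-2,0.5],[0,0,0,0,0,-2,0.5],[0,0,0,0,0,-1,0.5],[0,0,0,0,1.76,-0.94,0.5],[0,0,0,0,2.65,-1.41,0.5],[0,0,0,0,2.65,-1.41,0.5],[0,0,0,0,1.76,-0.94,0.5],[0,0,0,0,0,0,0.5],[0,0,0,0,0,0,0.5]]])

```text
time: 44.3
eef_pos: [0.4928, 0.1135, 0.2291]
tool_rot: [0.77, -0.59, 0.148, -0.193]
ft_force: [0.2, 0.0, -0.1]
width: 0.0428
```

```bash
python3 - <<'E'
from h import *
state()
for n in('top','scene'): snap(n)
c=load('top'); px=c['pixels'].astype(np.float32); w=px.min(-1); b=px[...,0]-px[...,2]
s=np.arange(-70,-15,.5)/1000
for y in(-.018,-.014,.014,.018):
    uv=np.array([proj(c,L(x,y,.1442)) for x in s],np.float32); g=cv2.remap(w,uv[:,:1],uv[:,1:],cv2.INTER_LINEAR)[:,0]
    i=np.nonzero(g>175)[0]; print('slab',y,s[i[0]]*1000,s[i[-1]]*1000)
t=np.arange(-60,60,.5)/1000
for x in(-.045,-.041):
    uv=np.array([proj(c,L(x,y,.1442)) for y in t],np.float32); g=cv2.remap(w,uv[:,:1],uv[:,1:],cv2.INTER_LINEAR)[:,0]; i=np.nonzero(g>175)[0]; print('sides',x,t[i[0]]*1000,t[i[-1]]*1000)
a=c; q1=cv2.cvtColor(c['pixels'].astype(np.uint8),cv2.COLOR_RGB2BGR)[160:300,180:450]; s_=load('scene'); q2=cv2.cvtColor(s_['pixels'].astype(np.uint8),cv2.COLOR_RGB2BGR)[190:390,230:460]
q1=cv2.resize(q1,(400,207),interpolation=3); q2=cv2.resize(q2,(400,348),interpolation=3); cv2.imwrite('pics/final.png',np.vstack([q1,q2]))
E
```

```text
t 44.3 tcp [0.4928 0.1135 0.2291] grip [0.4842 0.1112 0.2458] yaw 15.10 lean 28.18 F [ 0.24  0.01 -0.07] M [-0.03  0.2   0.01] w 0.0428 q [-0.08 -0.4   2.23  0.21  0.86  1.13]
slab -0.018 -51.5 -40.0
slab -0.014 -51.0 -39.5
slab 0.014 -51.0 -40.0
slab 0.018 -52.0 -39.5
sides -0.045 -22.5 24.0
sides -0.041 -23.0 24.5
```

View pics/final.png

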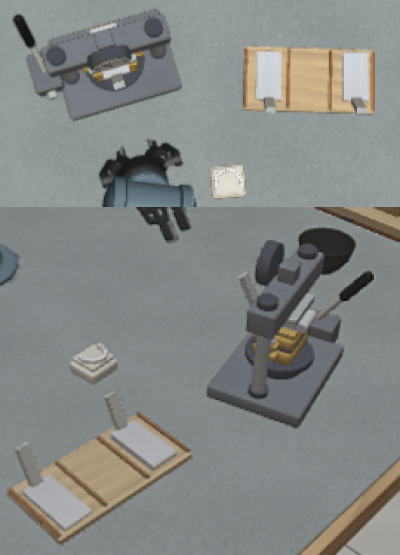

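The final picture shows the thick plate in the press with its handle free. The middle plate at (268,80) and the thin plate at (355,80) lie flat in the rack. The cast and bowl have not moved, and the gripper is clear.

```bash
python3 -c "
from rig import job_done
print(job_done())"
```

```text
the job is handed in; nothing more can be done
None
```

The thickest plate (16 mm) is the one that fits, and I left it in the press lying on the flask. I handed the job in at about 44 s of the 72 s.

| Plate | How it went in | Play felt |
|---|---|---|
| Thin (8 mm) | freely | about 9 mm |
| Middle (12 mm) | freely | about 4.9 mm |
| Thick (16 mm) | freely, side force about 1 N | about 1 mm |

The first two plates put the space at about 17 mm. For the thick plate, the 1 mm follows from that figure. I did not lift it firmly against the top plate, but light touches while sliding it in and lowering it agree to a few tenths of a millimetre.

- **Plate in the press:** after letting go, the top camera put it about 1 mm too far in along x and within 0.5 mm of centre sideways. Its rear edge was square to within about 1 mm.
- **Other two plates:** they lie flat in the bays they came from.
- **Cast and bowl:** they look undisturbed in the last picture. The bottle was outside that picture. The arm only passed near it at the start, well above it, and no contact force showed.
- **Disagreement:** the two cameras differed by up to about 5 mm on the press position. I judged centring by comparing plate and press within the top camera's picture, and the scene camera agreed only to a few mm.

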